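Load and lock the bench shaker

TASK

Get the sample jars onto the shaker: flip the cam lever up to free the hold-down bar, slide the bar all the way back off the row of cells, and stand every sample jar upright in a cell, one per cell. Then bring the bar fully home over the jars, flip the lever all the way down to lock it, and last of all turn the speed dial until its pointer stands at the metal set-point tab. Leave the other things on the bench alone.

Things in the scene. Friction and masses are not known exactly. Their poses are not given: they have to be found in the camera images.
- shaker: bench shaker, a fixed white machine with a grey deck; origin at its underside, +x away from the robot, +y left, +z up; housing x -150..150, y -185..215 mm, deck 62 mm up. The front (-x) of the deck carries the dial, the middle an aluminium row of four cells along y, with the hold-down bar over it. Place and yaw vary
- cell0 (a point): cell 0 (leftmost, +y end): centre of its floor, 64 mm above the table; axes as the shaker's. Opening 64 x 64 mm, walls 4 mm thick and 30 mm high, pitch 68 mm along the shaker's y. Place a jar with the fingers closing along the shaker's x: there is little room beside a neighbouring jar along y
- cell1 (a point): cell 1 (inner): centre of its floor, 64 mm above the table; axes as the shaker's. Opening 64 x 64 mm, walls 4 mm thick and 30 mm high, pitch 68 mm along the shaker's y. Place a jar with the fingers closing along the shaker's x: there is little room beside a neighbouring jar along y
- cell2 (a point): cell 2 (inner): centre of its floor, 64 mm above the table; axes as the shaker's. Opening 64 x 64 mm, walls 4 mm thick and 30 mm high, pitch 68 mm along the shaker's y. Place a jar with the fingers closing along the shaker's x: there is little room beside a neighbouring jar along y
- cell3 (a point): cell 3 (rightmost, -y end): centre of its floor, 64 mm above the table; axes as the shaker's. Opening 64 x 64 mm, walls 4 mm thick and 30 mm high, pitch 68 mm along the shaker's y. Place a jar with the fingers closing along the shaker's x: there is little room beside a neighbouring jar along y
- bar (a joint): hold-down bar, an aluminium portal (30 mm wide in x; crosspiece 145..155 mm above the table, posts at shaker y = -152 and +152 mm) sliding along the shaker's +x: 0 = fully home, straight over the row of cells (11 mm above jar lids; no loading then), 0.100 m = all the way back, clear of it. Friction 2.5 N, stays where left; held while the lever is down
- bar_grip (a point): middle of the bar's black upright grip fin, 172 mm above the table: fin 14 mm thick along the shaker's x, 60 mm long along y, standing 155..183 mm above the table; moves with the bar
- lever (a joint): cam lever on the bar's left (+y) end, hinge axis along the shaker's +x. 0 = locked: leaning 65 degrees (1.13 rad) from vertical outwards to +y, on its stop. It swings up and inwards to 1.20 rad = free: on the other stop, upright (4 degrees past vertical). Below about 0.6 rad its cam blocks the bar (5 mm play); it goes down only with the bar home. Torque 0.16 N m, stays where left
- lever_tip (a point): centre of the lever's black ball knob, 22 mm in diameter, 100 mm from the pivot; the shank is a 10 mm steel rod. It can be pinched from above with the fingers closing along the shaker's x, the ball turning between them, and led round its arc
- lever_pivot (a point): pivot of the lever, on its hinge axis (the knob travels in the upright plane across the axis), 85 mm above the table; axes turn with the lever
- dial (a joint): speed dial on the front of the deck, upright axis; rad, grows clockwise seen from above; at 0 the white pointer points along the shaker's -y (to the right), at pi/2 towards the robot (-x). Range -0.2 to 3.4, torque 0.03 N m, stays where it is left
- dial_grip (a point): on the dial's axis, 88 mm above the table, at about mid-height of the grip bar: 44 mm long along the pointer, 12 mm wide, 24 mm high (74..98 mm above the table) on a 48 mm disc; local +x is the pointer's direction
- pointer (a point): tip of the pointer line, 30 mm from the dial's axis, moves with the dial
- setpoint (a joint): angle of the set-point tab on the same scale as dial: the dial is set when both read the same. The tab is a small steel tab (12 x 6 x 4 mm) lying on the deck 34 to 46 mm from the axis, just outside the dial's rim; it is only to be read
- mark (a point): point on the set-point tab's line, 30 mm from the dial's axis; the pointer tip is brought over here
- jar0: sample jar (there are 3 or 4; an absent one reads None): white plastic body 54 mm in diameter and 50 mm high, paper band, black screw lid 46 mm in diameter from 50 to 70 mm height; 125 to 235 g; origin at the centre of its underside, z up. Stands upright on the table to the robot's right at the start
- jar1: sample jar (there are 3 or 4; an absent one reads None): white plastic body 54 mm in diameter and 50 mm high, paper band, black screw lid 46 mm in diameter from 50 to 70 mm height; 125 to 235 g; origin at the centre of its underside, z up. Stands upright on the table to the robot's right at the start
- jar2: sample jar (there are 3 or 4; an absent one reads None): white plastic body 54 mm in diameter and 50 mm high, paper band, black screw lid 46 mm in diameter from 50 to 70 mm height; 125 to 235 g; origin at the centre of its underside, z up. Stands upright on the table to the robot's right at the start
- jar3: sample jar (there are 3 or 4; an absent one reads None): white plastic body 54 mm in diameter and 50 mm high, paper band, black screw lid 46 mm in diameter from 50 to 70 mm height; 125 to 235 g; origin at the centre of its underside, z up. Stands upright on the table to the robot's right at the start
- amber_bottle: amber glass bottle, 72 mm in diameter, 160 mm tall, a bystander
- beaker: glass beaker, 70 mm in diameter, 90 mm tall, a bystander
- reagent: large white reagent bottle, 72 mm in diameter, 150 mm tall, a bystander
- spatula: thin steel spatula, 160 mm long, lying among the jars, a bystander

How it is judged:
By the outcome, as a careful person would: the job done as asked, in the order asked, and still so for the second after the job is handed in, with the robot touching nothing.
Of jar0, jar1, jar2, jar3 only 3 to 4 are there at a start; the rules pass over those that are not, and their reading is None.
At some moment in a run one of jar0, jar1, jar2, jar3 may be knocked a few centimetres aside while the robot is not near it.
Once in a run the grip may slacken for a moment while it holds something.
It also fails if it takes over 210 s, if anything falls off the work surface, if the arm or the gripper's body presses on something with over 40 N, if the wrist force passes 120 N, or if a joint passes its speed limit or range.

ROBOT

A 7-joint arm with a two-finger parallel gripper is mounted at the origin on the work surface. World frame = base frame: x ahead of the robot, y to its left, z up, the work surface at z = 0. Lengths are in mm, angles in rad, forces in N, time in s.
With the tool pointing down it reaches from about 400 to 875 mm from the base axis. Payload 4.4 kg.
Tool frame: the origin (TCP) lies at the very end of the fingers, on their centre line; the grasp point (between the pads) lies 19 mm behind it; y points along the fingers, z is the direction in which the jaws open and shut, and the axes are right-handed (so a half turn about y gives the same grasp; the last joint's range is limited). The gripper opens to 85 mm and grips with 20 to 120 N. Pads are 22 mm wide; open, the fingers measure 114 mm over their backs; the gripper's body (76 mm by 85 mm) begins 54 mm behind the grasp point. The pads swing forward as they close: fully open they stand 13 mm farther back than shut.
Start: joints at [-1.345, 0.628, 0.038, 1.517, -0.027, 0.996, -0.02], TCP at [186.965, 622.545, 231.313] pointing down, gripper open.
Joint ranges: [-3.06, 3.06], [-0.37, 2.12], [-1.25, 1.32], [0.18, 2.47], [-1.1, 4.24], [0.23, 1.98], [-2.94, 2.94]. Speed limits (rad/s): [2.57, 2.57, 3.14, 3.14, 3.14, 3.14, 3.14].

INTERFACE

Orientations are given as [roll, pitch, yaw] about the fixed x, y, z axes, in that order (R = Rz(yaw) Ry(pitch) Rx(roll)).
In Python, from cell import read_state, get_image, finish_job gives the robot as it stands. The module is installed in compiled form; this text tells all that it offers.
- The arm moves only by the tool servo_tool, never from a script. Its argument "increments" is a list of rows, each an object of numbers: "dx", "dy", "dz": the shift along the world's x, y, z in cm; "ax", "ay", "az": the turn, a rotation vector about the world's x, y, z in rad; "claw": the closure, from -1 (fully open) to 1 (shut). A call has 1 to 8 rows; each row is the pose to reach, as a shift and turn from the pose commanded when the call began; what a row does not reach only later rows make up. A row lasts 1/12 s, in which the tool goes at most 41.7 mm and 7.16 degrees, less where a joint would pass 70% of its speed; a pose out of reach is approached as far as the arm can. A call with a gripper value outside its range is refused whole. The fingers move at their own pace and stop on an object; the grip force is fixed at half the most. Time passes only in rows, so rows that repeat a pose let the fingers close. It gives the time, the measured TCP pose, the force and the opening at its end, in the units of the state.
- read_state(): the state, without advancing time (a new reading comes with each control period).
- get_image(name): name is "scene" or "top" or "wrist"; returns a dict with "color" (480x640x3 uint8, red, green, blue), "fov_y" (degrees; the focal length in pixels is half the picture's height over the tangent of half this angle, whatever the lens; pixels are square), "cx", "cy" (the principal point, pixels), "k1" (the pictures are not rectified: a ray, as slopes to the right and down, at radius r is drawn at 1 + k1 r^2 times it, then the intrinsics apply), "R" (3x3) and "t" (3): a world point X has camera coordinates R X + t. Camera axes: x right, y down, z forward; pixel columns grow to the right and rows downward; lengths in mm; the calibration is good to about 2 mm. A picture is of the moment at which its call begins. There is no depth.
- finish_job(): hands the job in, once; it reports no verdict.
The state is a dict: "clock": time; "qpos": joint angles; "qd": joint speeds; "tau": joint torques, N m; "eef_pos": TCP position; "tool_rot": TCP orientation; "force": force on the tool from outside, world axes, zero at the start; "torque": the same for the moment, N m; "width": finger opening in mm.
Only numpy, scipy, OpenCV 4.12 (cv2) and the standard library are available. Lean on these libraries where they do the work, as an engineer would, in place of code of your own. Each camera call takes 0.05 s, during which the arm holds its last target.

## Working session

There is one attempt and no reset: what is moved stays moved. The work goes in short steps, Python scripts to look and compute and a tool call to move; the robot and the scene stay as the last step left them, time stands still between calls to the robot, and variables do not carry over. Pictures are saved under pics/ and viewed, and the job is handed in when it is done.

Besides the shell and the picture viewer there is one more tool, called after ">>>" by a JSON object that holds its "fn" and its "kwargs". servo_tool: Moves the arm, as the interface text tells. Its arguments: {"type":"object","properties":{"increments":{"type":"array","items":{"type":"object","properties":{"dx":{"type":"number"},"dy":{"type":"number"},"dz":{"type":"number"},"ax":{"type":"number"},"ay":{"type":"number"},"az":{"type":"number"},"claw":{"type":"number"}}}}},"required":["increments"]}

```bash
mkdir -p pics
cat > h.py <<'E'
import numpy as np,cv2
from cell import read_state,get_image,finish_job
def snap(n,f):
    im=get_image(n); cv2.imwrite('pics/'+f,im['color'][:,:,::-1]); return im
def K(im):
    h=im['color'].shape[0]; return h/2/np.tan(np.radians(im['fov_y']/2))
def ray(im,u,v):
    f=K(im); d=np.array([(u-im['cx'])/f,(v-im['cy'])/f]); p=d.copy()
    for _ in range(30): p=d/(1+im['k1']*(p@p))
    R=np.array(im['R']);t=np.array(im['t']); return -R.T@t, R.T@np.array([p[0],p[1],1])
def onz(im,u,v,z):
    c,d=ray(im,u,v); return c+d*(z-c[2])/d[2]
def proj(im,X):
    R=np.array(im['R']);t=np.array(im['t']); c=R@np.array(X,float)+t; p=c[:2]/c[2]
    p=p*(1+im['k1']*(p@p)); return p*K(im)+[im['cx'],im['cy']]
def tri(a,ua,b,ub):
    c1,d1=ray(a,*ua);c2,d2=ray(b,*ub);A=np.stack([d1,-d2],1);s=np.linalg.lstsq(A,c2-c1,rcond=None)[0]
    p=c1+s[0]*d1;q=c2+s[1]*d2;return (p+q)/2,np.linalg.norm(p-q)
E
python3 - <<'E'
from h import *
for n in('scene','top','wrist'):
    im=snap(n,n+'0.png'); print(n,im['fov_y'],im['cx'],im['cy'],im['k1'],-np.array(im['R']).T@im['t'])
print(read_state())
E
```

```text
scene 45.99682013626631 319.0168818371944 241.71535429935628 0.00040629308488867856 [1056.05444326  845.65068395 1015.66430006]
top 55.7502677124246 315.6290629108538 239.45856708559143 -0.11663710436242457 [ 328.08588749  -91.82013732 1264.78968204]
wrist 63.79204522711572 320.70221650642543 241.38673836813086 -0.07249204864488464 [106.52058011 646.68546899 373.16605535]
{'clock': 0.15, 'qpos': array([-1.34478179,  0.62911602,  0.03844389,  1.51811827, -0.02700085,
        0.99630853, -0.02003005]), 'qd': array([-0.00027029, -0.00313759, -0.00010303, -0.00326915,  0.00143625,
       -0.0002708 ,  0.00104662]), 'tau': array([ 2.07281213e-03, -5.63805270e+01,  1.22817110e+00, -1.93652433e+01,
        1.12424180e-02,  7.35784328e-03, -2.85109707e-05]), 'eef_pos': array([186.83026672, 622.08488058, 230.61810459]), 'tool_rot': array([-1.57222897e+00, -2.02526172e-06, -2.91840946e-01]), 'force': array([-0.16309284,  1.02885936,  0.35613777]), 'torque': array([-0.02264786,  0.0604485 ,  0.00564386]), 'width': 85.27299490978287}
```

View pics/top0.png

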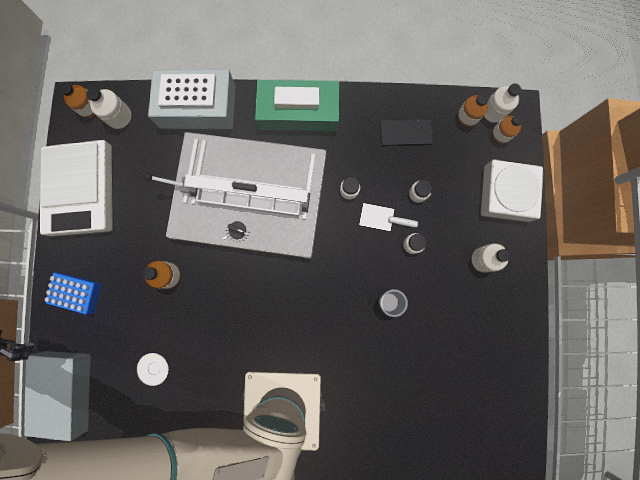

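View pics/scene0.png

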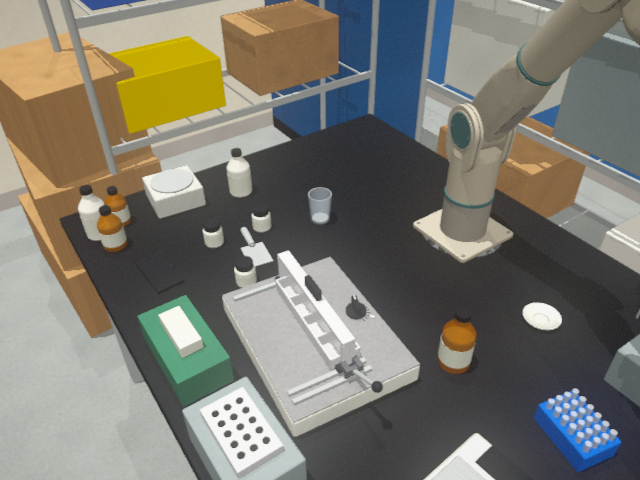

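View pics/wrist0.png

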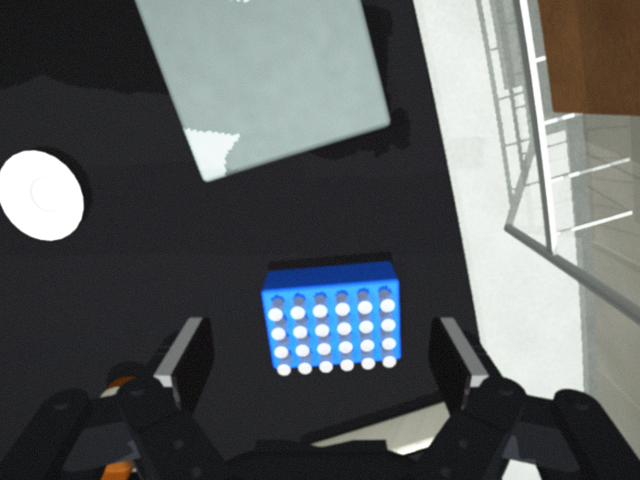

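Run:
```python
import cv2
a=cv2.imread('pics/top0.png')
cv2.imwrite('pics/z1.png',cv2.resize(a[120:270,140:340],None,fx=4,fy=4,interpolation=cv2.INTER_CUBIC))
cv2.imwrite('pics/z2.png',cv2.resize(a[160:320,330:530],None,fx=3.75,fy=3.75,interpolation=cv2.INTER_CUBIC))
a=cv2.imread('pics/scene0.png')
cv2.imwrite('pics/z3.png',cv2.resize(a[240:430,220:430],None,fx=3.1,fy=3.1,interpolation=cv2.INTER_CUBIC))
```

```text
(no output)
```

View pics/z1.png

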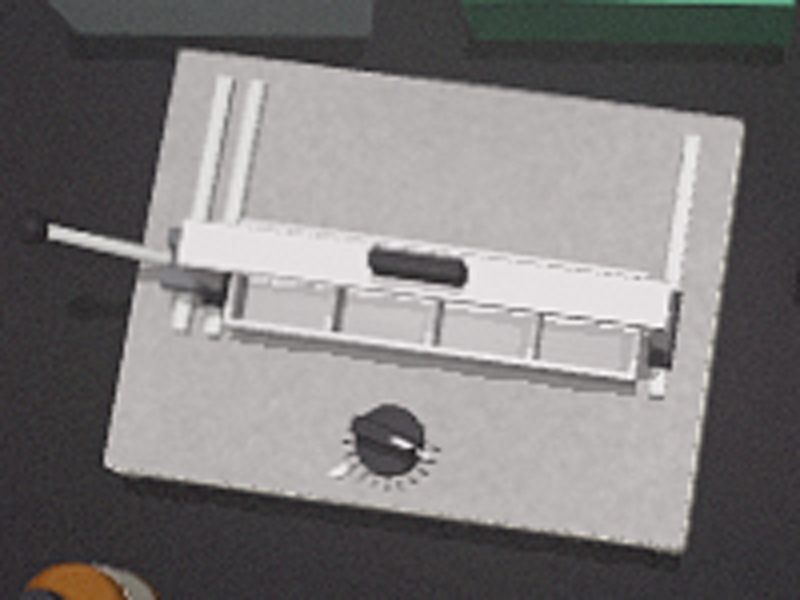

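View pics/z2.png

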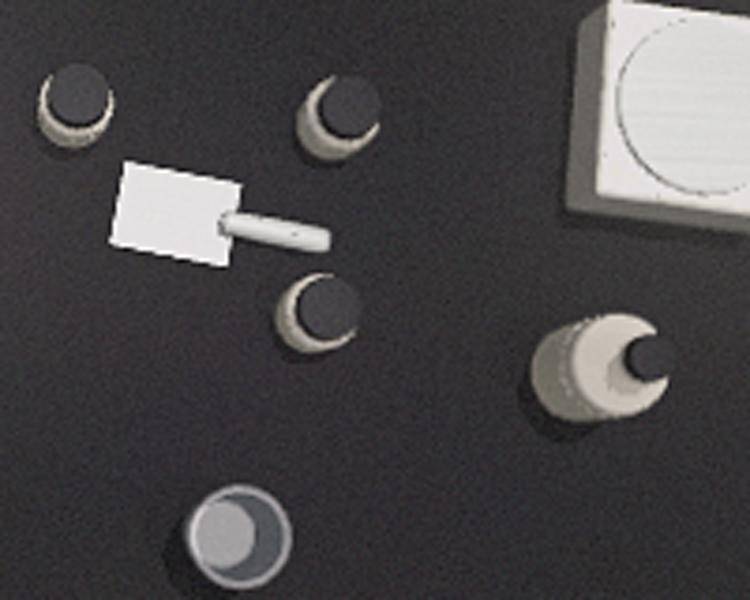

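View pics/z3.png

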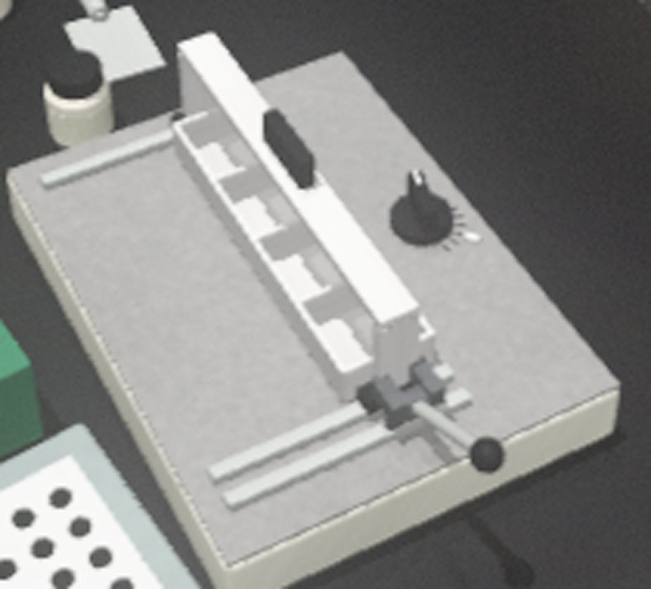

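```bash
cat > frame.py <<'E'
from h import *
E
python3 - <<'E'
from h import *
top=get_image('top'); sc=get_image('scene')
L=np.array([[150,215],[150,-185],[-150,-185],[-150,215]],float)
def fit(P):
    mL=L.mean(0);mP=P.mean(0);H=(L-mL).T@(P-mP);a=np.arctan2(H[0,1]-H[1,0],H[0,0]+H[1,1])
    R=np.array([[np.cos(a),-np.sin(a)],[np.sin(a),np.cos(a)]]);t=mP-R@mL;return a,t,R,np.linalg.norm(P-(L@R.T+t),axis=1)
z=lambda u,v:((u+.5)/4-.5+140,(v+.5)/4-.5+120)
P=np.array([onz(top,*z(*c),62)[:2] for c in [(178,51),(745,119),(684,552),(106,468)]])
# subpixel-ish: fit lines with mask
a,t,R,e=fit(P);print('top',a,t,e)
zs=lambda u,v:((u+.5)/3.1-.5+220,(v+.5)/3.1-.5+240)
P2=np.array([onz(sc,*zs(*c),62)[:2] for c in [(227,567),(10,170),(343,54),(618,388)]])
a2,t2,R2,e2=fit(P2);print('scene',a2,t2,e2)
for n,im in(('top',top),('scene',sc)):
  g=im['color'].astype(int);print()
a=(a+a2)/2;t=(t+t2)/2
c,s=np.cos(a),np.sin(a)
W=lambda x,y,zz:np.array([t[0]+c*x-s*y,t[1]+s*x+c*y,zz])
# dial, pointer, tab by hand in top
d=onz(top,*z(389,441),74);p=onz(top,*z(405,441),98);tab=onz(top,*z(340,470),64)
inv=lambda X:np.array([c*(X[0]-t[0])+s*(X[1]-t[1]),-s*(X[0]-t[0])+c*(X[1]-t[1])])
print('dial',d,inv(d),'tab',tab,inv(tab))
# knob
k=tri(top,z(36,229),sc,zs(487,455));print('knob',k,inv(k[0]))
g=tri(top,z(419,262),sc,zs(296,147));print('grip',g,inv(g[0]))
# jars lids top
for u,v in((79,95),(351,105),(329,307)):
    q=onz(top,(u+.5)/3.75-.5+330,(v+.5)/3.75-.5+160,70);print('jar',q,inv(q),proj(sc,q))
print('frame',a,t)
E
```

```text
top -0.11096479695684132 [585.16664336  95.35014732] [1.79404844 1.01552125 1.66805473 3.54057572]
scene -0.11907405389986397 [589.36693837  98.41410113] [3.62744491 4.05767612 4.40252425 4.29927765]


dial [483.4467843  127.62355553  74.        ] [-106.66209225   18.62330362] tab [464.38152172 161.68603591  64.        ] [-129.51059629   50.27267439]
knob (array([610.35340001, 356.93779605, 130.57181949]), np.float64(0.46155305107812405)) [ -6.91147981 260.98692575]
grip (array([580.32811664,  98.44798035, 170.24728911]), np.float64(6.553252907475317)) [-7.07253433  0.75918603]
jar [ 613.3268219  -173.03748621   70.        ] [  56.86543092 -265.14532635] [244.882756  260.2692867]
jar [ 611.56459766 -369.6957436    70.        ] [  77.68452919 -460.70641854] [211.84705683 222.09596785]
jar [ 464.61183246 -353.19648237   70.        ] [ -70.19080769 -461.18135419] [260.81291652 207.09834895]
frame -0.11501942542835264 [587.26679086  96.88212423]
```

>>> {"fn": "servo_tool", "kwargs": {"increments": [{"dz": 4,"az": -0.12},{"dx": 4,"dy": -3,"dz": 7,"az": -0.24},{"dx": 7,"dy": -7,"dz": 8,"az": -0.36},{"dx": 10,"dy": -10,"dz": 8,"az": -0.48},{"dx": 13,"dy": -13,"dz": 8,"az": -0.6},{"dx": 16,"dy": -16,"dz": 8,"az": -0.72},{"dx": 19,"dy": -19,"dz": 8,"az": -0.84},{"dx": 22,"dy": -22,"dz": 8,"az": -0.96}]}}

```text
invalid input at $.increments[0]: expected keys dx, dy, dz, ax, ay, az, claw
```

>>> {"fn": "servo_tool", "kwargs": {"increments": [{"dx": 3,"dy": -3,"az": -0.12},{"dx": 6,"dy": -6,"az": -0.24},{"dx": 8,"dy": -9,"az": -0.36},{"dx": 10,"dy": -12,"az": -0.43},{"dx": 11,"dy": -15,"az": -0.43},{"dx": 12,"dy": -18,"az": -0.43},{"dx": 12,"dy": -20,"az": -0.43},{"dx": 12,"dy": -20,"az": -0.43}]}}

```text
invalid input at $.increments[0]: expected keys dx, dy, dz, ax, ay, az, claw
```

Run:
```python
from h import *
im=snap('wrist','w1.png'); print(-np.array(im['R']).T@im['t'],np.array(im['R'])[2]);s=read_state();print(s['eef_pos'],s['tool_rot'],s['qpos'])
```

```text
[106.57601838 646.84844287 373.5570114 ] [ 0.31325816 -0.09395348 -0.94500903]
[186.90127842 622.3596266  230.99657214] [-1.57142028e+00  3.38218075e-05 -2.91845839e-01] [-1.34480857  0.62874836  0.03849444  1.51768337 -0.02703197  0.99630265
 -0.02001375]
```

View pics/w1.png

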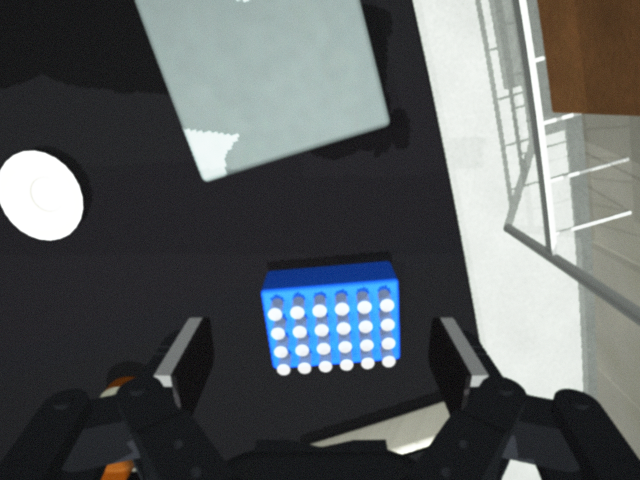

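>>> {"fn": "servo_tool", "kwargs": {"increments": [{"dx": 2,"dy": 0,"dz": 4,"ax": 0,"ay": 0,"az": -0.12,"claw": -1},{"dx": 5,"dy": -3,"dz": 6,"ax": 0,"ay": 0,"az": -0.24,"claw": -1},{"dx": 8,"dy": -6,"dz": 8,"ax": 0,"ay": 0,"az": -0.36,"claw": -1},{"dx": 11,"dy": -9,"dz": 8,"ax": 0,"ay": 0,"az": -0.48,"claw": -1},{"dx": 14,"dy": -12,"dz": 8,"ax": 0,"ay": 0,"az": -0.6,"claw": -1},{"dx": 17,"dy": -15,"dz": 8,"ax": 0,"ay": 0,"az": -0.72,"claw": -1},{"dx": 20,"dy": -18,"dz": 8,"ax": 0,"ay": 0,"az": -0.84,"claw": -1},{"dx": 23,"dy": -21,"dz": 8,"ax": 0,"ay": 0,"az": -0.96,"claw": -1}]}}

```text
clock: 0.97
eef_pos: [407.2, 421.8, 311.7]
tool_rot: [-1.57, 0.001, -1.258]
force: [0.4, 1.4, -1.0]
width: 85.7
```

>>> {"fn": "servo_tool", "kwargs": {"increments": [{"dx": 3,"dy": -3,"dz": 0,"ax": 0,"ay": 0,"az": -0.12,"claw": -1},{"dx": 6,"dy": -6,"dz": 0,"ax": 0,"ay": 0,"az": -0.24,"claw": -1},{"dx": 8,"dy": -9,"dz": 0,"ax": 0,"ay": 0,"az": -0.36,"claw": -1},{"dx": 10,"dy": -12,"dz": 0,"ax": 0,"ay": 0,"az": -0.43,"claw": -1},{"dx": 12,"dy": -15,"dz": 0,"ax": 0,"ay": 0,"az": -0.43,"claw": -1},{"dx": 14,"dy": -18,"dz": 0,"ax": 0,"ay": 0,"az": -0.43,"claw": -1},{"dx": 14,"dy": -20,"dz": 0,"ax": 0,"ay": 0,"az": -0.43,"claw": -1},{"dx": 14,"dy": -20,"dz": 0,"ax": 0,"ay": 0,"az": -0.43,"claw": -1}]}}

```text
clock: 1.63
eef_pos: [547.7, 216.3, 311.7]
tool_rot: [-1.57, -0.004, -1.691]
force: [-0.7, -0.0, 0.7]
width: 85.5
```

Run:
```python
from h import *
im=snap('wrist','w2.png'); print(-np.array(im['R']).T@im['t'],np.array(im['R'])[2]);s=read_state();print(s['eef_pos'],s['tool_rot'],s['qpos'])
```

```text
[558.14042274 300.77693247 454.05464035] [-0.03760021 -0.32744019 -0.94412348]
[546.86379215 220.03120227 311.55287245] [-1.57042711e+00 -1.01239663e-03 -1.68739175e+00] [-0.72247617  0.49475502  0.46087154  1.59387285 -0.23690005  1.10906421
 -0.31992221]
```

View pics/w2.png

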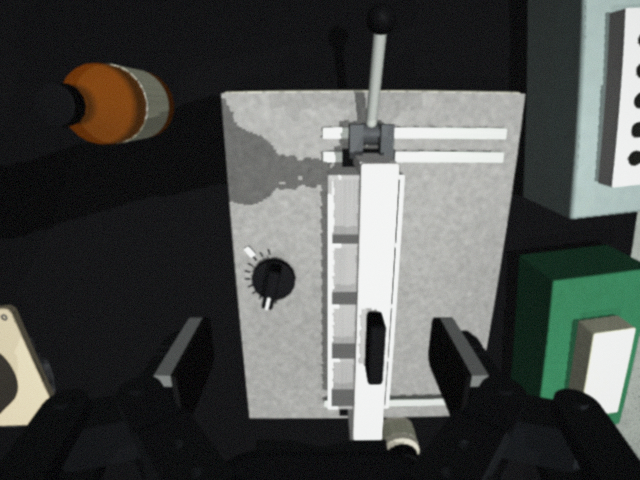

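```bash
cat > frame.py <<'E'
from h import *
L=np.array([[-150,215],[150,215],[150,-185],[-150,-185]],float)
def fit(P,L=L):
    mL=L.mean(0);mP=P.mean(0);H=(L-mL).T@(P-mP);a=np.arctan2(H[0,1]-H[1,0],H[0,0]+H[1,1])
    R=np.array([[np.cos(a),-np.sin(a)],[np.sin(a),np.cos(a)]]);t=mP-R@mL;return a,t,R,np.linalg.norm(P-(L@R.T+t),axis=1)
E
python3 - <<'E'
from frame import *
im=get_image('wrist');g=cv2.cvtColor(im['color'],cv2.COLOR_RGB2GRAY).astype(int)
def edge(rows=None,cols=None,lo=0,hi=0,rev=False):
    pts=[]
    for r in (rows if rows is not None else cols):
        l=g[r,lo:hi] if rows is not None else g[lo:hi,r]
        d=np.diff(cv2.GaussianBlur(l.astype(np.float32).reshape(1,-1),(5,1),0).ravel()); i=int(np.argmin(d) if rev else np.argmax(d)); 
        x=lo+i+.5; pts.append((x,r) if rows is not None else (r,x))
    pts=np.array(pts,float); vx,vy,x0,y0=cv2.fitLine(pts.astype(np.float32),cv2.DIST_HUBER,0,.01,.01).ravel(); 
    return np.array([vx,vy]),np.array([x0,y0])
l=edge(rows=list(range(100,115))+list(range(225,410)),lo=215,hi=255)
r=edge(rows=range(105,250),lo=495,hi=530,rev=True)
t=edge(cols=list(range(240,320))+list(range(400,510)),lo=80,hi=105)
b=edge(cols=list(range(262,325)),lo=405,hi=430,rev=True)
def X(a,b):
    s=np.linalg.solve(np.stack([a[0],-b[0]],1),b[1]-a[1]);return a[1]+s[0]*a[0]
C=[X(l,t),X(r,t),X(r,b),X(l,b)];print(np.round(C,1))
P=np.array([onz(im,*c,62)[:2] for c in C]);a,t_,R,e=fit(P);print(a,t_,e)
c,s=np.cos(a),np.sin(a)
inv=lambda X:R.T@(X[:2]-t_)
for n,u,v,z in [('knob',380,20,127),('dial',273,279,74),('grip top',376,348,183),('pointer',267,304,98),('tab',250,254,64),('rowL bottom-left',326,408,94),('TL row',328,176,94),('TR row',404,176,94),('ballamber',0,0,0)]:
    q=onz(im,u,v,z);print(n,q,inv(q))
np.savez('f.npz',a=a,t=t_,R=R)
E
```

```text
[[220.9  94.2]
 [527.2  95.6]
 [479.7 420.1]
 [248.7 420.7]]
-0.10829868872029981 [589.72154351  98.5331111 ] [1.10357671 1.78345798 4.85110044 2.61600387]
knob [610.09274579 364.6656825  127.        ] [ -8.5136455  266.77527862]
dial [485.9305714  136.59445946  74.        ] [-107.29684637   26.61989651]
grip top [581.17309076 112.60958674 183.        ] [-10.01985664  13.07002998]
pointer [479.71239764 119.71020467  98.        ] [-111.65362013    9.16245491]
tab [463.85132222 164.43505451  64.        ] [-132.25595222   51.91090307]
rowL bottom-left [525.08944897 -27.37168826  94.        ] [ -50.64475626 -132.15307341]
TL row [557.18678103 243.75843141  94.        ] [-48.04114094 140.85791851]
TR row [628.0843505  235.71660866  94.        ] [ 23.31028732 140.52632304]
ballamber [2.17968851e+02 4.71217023e+02 5.68434189e-14] [-409.85708015  330.31884034]
```

Run:
```python
import cv2
a=cv2.imread('pics/w2.png')
cv2.imwrite('pics/z4.png',cv2.resize(a[230:330,220:320],None,fx=6,fy=6,interpolation=cv2.INTER_CUBIC))
cv2.imwrite('pics/z5.png',cv2.resize(a[0:200,310:440],None,fx=3,fy=3,interpolation=cv2.INTER_CUBIC))
```

```text
(no output)
```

View pics/z4.png

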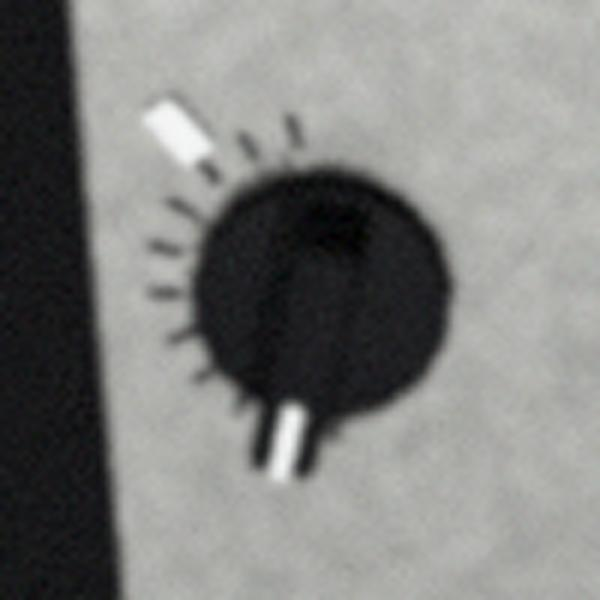

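View pics/z5.png

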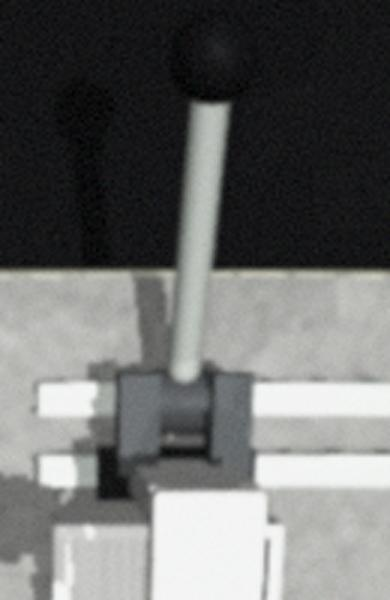

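Run:
```python
from frame import *
for i in range(4):
  s=read_state();im=get_image('wrist');print(s['clock'],s['eef_pos'],-np.array(im['R']).T@im['t'])
cv2.imwrite('pics/w3.png',im['color'][:,:,::-1])
for n,u,v,z in [('tl',222,93,62),('tr',524,93,62),('br',494,418,62),('bl',249,418,62),('knob',380,20,127),('dial',273,279,74)]:
    print(n,onz(im,u,v,z))
```

```text
1.7333 [546.19820071 222.74143862 311.40411461] [556.15683637 306.64781179 454.12120971]
1.7833 [545.75192238 224.31920105 311.25051549] [555.55713373 308.16721702 454.05016075]
1.8333 [545.56773715 225.07053085 311.1899232 ] [555.23086263 308.93007288 453.98273824]
1.8833 [545.49085433 225.3151782  311.15593787] [555.10120202 309.20250222 453.93636543]
tl [462.28908754 335.57771483  62.        ]
tr [754.61565377 306.40356486  62.        ]
br [742.43874165 -95.59961492  62.        ]
bl [421.47605133 -56.97795571  62.        ]
knob [607.36978198 370.83756464 127.        ]
dial [485.18565381 142.09612018  74.        ]
```

View pics/w3.png

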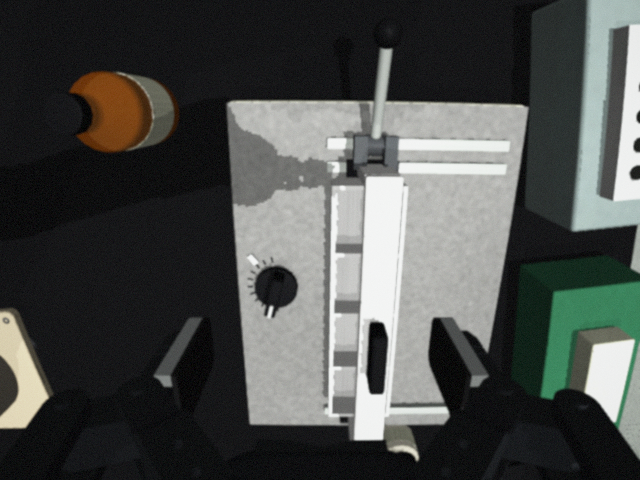

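Run:
```python
from frame import *
im=snap('wrist','w4.png');print(read_state()['eef_pos'],read_state()['tool_rot'])
C=[(228,101.5),(527,105.5),(250,425.5)]
P=np.array([onz(im,*c,62)[:2] for c in C]);a,t_,R,e=fit(P,L[[0,1,3]]);print(P,a,t_,e)
inv=lambda X:R.T@(X[:2]-t_)
for n,u,v,z in [('knob',387,33,127),('dial',276,287,74),('grip top',376,357,183),('tab',253,260,64),('TLrow',331,186,94),('BLrow',326,414,94)]:
    q=onz(im,u,v,z);print(n,q,inv(q))
top=get_image('top')
for X,n in [((P[0][0],P[0][1],62),'TL'),((P[2][0],P[2][1],62),'BL')]: print(n,proj(top,X))
a=im['color'][:,:,::-1]
cv2.imwrite('pics/z4.png',cv2.resize(a[90:440,220:540],None,fx=1.7,fy=1.7,interpolation=cv2.INTER_CUBIC))
```

```text
[545.58856646 225.04324341 311.18148422] [-1.57113318e+00  5.24349231e-04 -1.67920334e+00]
[[466.7606439  327.00230263]
 [758.12272352 294.21694418]
 [420.54656063 -69.9833633 ]] -0.10924790740912324 [589.274386   97.1139573] [3.15580829 3.7081973  0.70650999]
knob [612.11615782 360.95818851 127.        ] [ -6.06152938 264.76174712]
dial [487.06376123 132.17825913  74.        ] [-105.42437007   23.71116349]
grip top [580.10409646 109.88864729 183.        ] [-10.50845344  11.69868884]
tab [465.01676765 162.31522735  64.        ] [-130.62578328   51.26466692]
TLrow [557.35254546 239.83297432  94.        ] [-47.29229226 138.38771916]
BLrow [524.83163684 -30.25610769  94.        ] [ -50.17131574 -133.63697263]
TL [164.74337768 234.87208269]
BL [310.57857766 255.70628708]
```

View pics/z4.png

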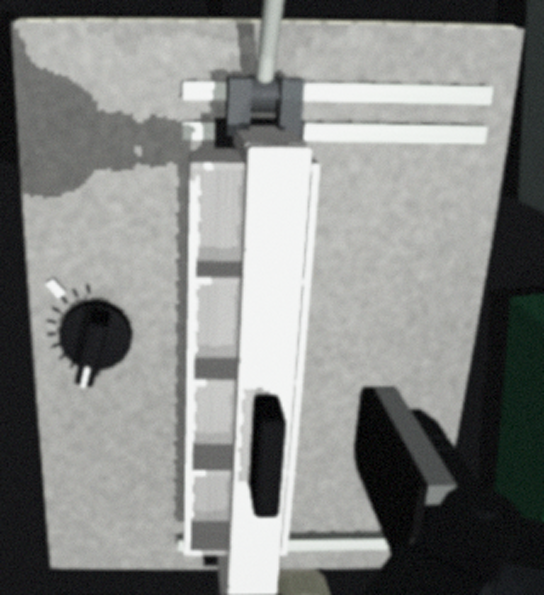

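>>> {"fn": "servo_tool", "kwargs": {"increments": [{"dx": 2,"dy": 4,"dz": 0,"ax": 0,"ay": 0,"az": 0,"claw": -1},{"dx": 4,"dy": 7,"dz": -2,"ax": 0,"ay": 0,"az": 0,"claw": -1},{"dx": 6,"dy": 10,"dz": -4,"ax": 0,"ay": 0,"az": 0,"claw": -1},{"dx": 6.5,"dy": 13.4,"dz": -7,"ax": 0,"ay": 0,"az": 0,"claw": -1},{"dx": 6.5,"dy": 13.4,"dz": -10,"ax": 0,"ay": 0,"az": 0,"claw": -1},{"dx": 6.5,"dy": 13.4,"dz": -12,"ax": 0,"ay": 0,"az": 0,"claw": -1},{"dx": 6.5,"dy": 13.4,"dz": -12,"ax": 0,"ay": 0,"az": 0,"claw": -1},{"dx": 6.5,"dy": 13.4,"dz": -12,"ax": 0,"ay": 0,"az": 0,"claw": -1}]}}

```text
clock: 2.7
eef_pos: [610.4, 357.5, 190.3]
tool_rot: [-1.573, -0.002, -1.681]
force: [0.6, -0.2, 1.2]
width: 85.6
```

Run:
```python
from frame import *
for i in range(4): get_image('scene')
im=snap('wrist','w5.png');s=read_state();print(s['clock'],s['eef_pos'],s['tool_rot'])
print(proj(im,s['eef_pos']))
```

```text
2.95 [612.29253895 357.50455201 193.75361498] [-1.56774912  0.00227787 -1.68231678]
[318.93088722 320.20293559]
```

View pics/w5.png

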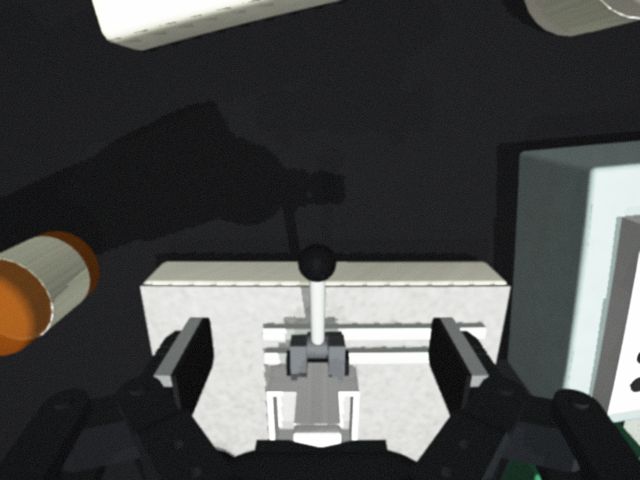

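Run:
```python
from frame import *
for i in range(3): im=get_image('wrist');s=read_state();print(s['clock'],s['eef_pos'])
im=snap('wrist','w6.png')
g=im['color'].max(2);
for n,u,v,z in [('knob',317,263,127),('deckL',141,286,62),('deckR',509,286,62),('pivot',317,352,88)]: print(n,onz(im,u,v,z))
e=s['eef_pos'];print(proj(im,[e[0],e[1],127]))
```

```text
3.0 [612.02887881 357.50933425 193.38811508]
3.05 [611.80251851 357.44867884 193.00051123]
3.1 [611.57506964 357.46426943 192.60966434]
knob [610.03135745 357.09441615 127.        ]
deckL [465.31638243 326.46268313  62.        ]
deckR [756.34394863 293.87615522  62.        ]
pivot [599.68561336 269.01296312  88.        ]
[319.56185591 262.14231475]
```

>>> {"fn": "servo_tool", "kwargs": {"increments": [{"dx": -0.1,"dy": 0,"dz": -3,"ax": 0,"ay": 0,"az": 0,"claw": -0.3},{"dx": -0.1,"dy": 0,"dz": -6,"ax": 0,"ay": 0,"az": 0,"claw": -0.3},{"dx": -0.1,"dy": 0,"dz": -8.3,"ax": 0,"ay": 0,"az": 0,"claw": -0.3},{"dx": -0.1,"dy": 0,"dz": -8.3,"ax": 0,"ay": 0,"az": 0,"claw": -0.3},{"dx": -0.1,"dy": 0,"dz": -8.3,"ax": 0,"ay": 0,"az": 0,"claw": 1},{"dx": -0.1,"dy": 0,"dz": -8.3,"ax": 0,"ay": 0,"az": 0,"claw": 1},{"dx": -0.1,"dy": 0,"dz": -8.3,"ax": 0,"ay": 0,"az": 0,"claw": 1},{"dx": -0.1,"dy": 0,"dz": -8.3,"ax": 0,"ay": 0,"az": 0,"claw": 1}]}}

```text
clock: 3.82
eef_pos: [611.4, 358.1, 110.6]
tool_rot: [-1.568, 0.002, -1.682]
force: [0.6, 0.8, 1.4]
width: 18.6
```

>>> {"fn": "servo_tool", "kwargs": {"increments": [{"dx": 0,"dy": 0,"dz": 0,"ax": 0,"ay": 0,"az": 0,"claw": 1},{"dx": 0,"dy": 0,"dz": 0,"ax": 0,"ay": 0,"az": 0,"claw": 1},{"dx": 0,"dy": 0,"dz": 0,"ax": 0,"ay": 0,"az": 0,"claw": 1}]}}

```text
clock: 4.07
eef_pos: [611.4, 358.5, 109.7]
tool_rot: [-1.568, 0.003, -1.681]
force: [2.0, 2.9, 2.3]
width: 19.1
```

Run:
```python
from frame import *
im=snap('wrist','w7.png');s=read_state();print(s['clock'],s['eef_pos'],s['width'],s['force'])
import math
for k in range(0,9):
    ph=math.radians(65)-1.2*k/8
    dl=(100*math.sin(ph)-90.63)/10; dz=(100*math.cos(ph)-42.26)/10
    print(k,round(.1148*dl,2),round(.9934*dl,2),round(dz,2))
```

```text
4.1167 [611.46993558 358.60377529 109.58163939] 19.103656864198133 [2.56282929 2.51473065 2.44258095]
0 0.0 0.0 0.0
1 -0.08 -0.73 1.31
2 -0.19 -1.64 2.49
3 -0.31 -2.72 3.52
4 -0.46 -3.94 4.38
5 -0.61 -5.28 5.04
6 -0.77 -6.7 5.5
7 -0.94 -8.17 5.74
8 -1.12 -9.65 5.75
```

View pics/w7.png

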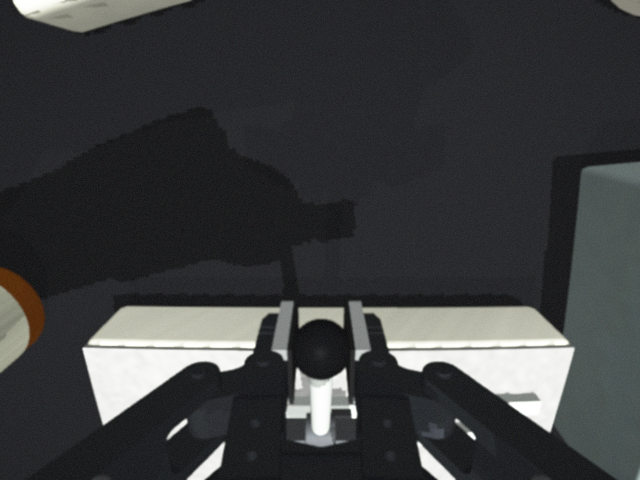

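>>> {"fn": "servo_tool", "kwargs": {"increments": [{"dx": -0.04,"dy": -0.36,"dz": 0.66,"ax": 0,"ay": 0,"az": 0,"claw": 1},{"dx": -0.08,"dy": -0.73,"dz": 1.31,"ax": 0,"ay": 0,"az": 0,"claw": 1},{"dx": -0.13,"dy": -1.2,"dz": 1.9,"ax": 0,"ay": 0,"az": 0,"claw": 1},{"dx": -0.19,"dy": -1.64,"dz": 2.49,"ax": 0,"ay": 0,"az": 0,"claw": 1},{"dx": -0.25,"dy": -2.2,"dz": 3.03,"ax": 0,"ay": 0,"az": 0,"claw": 1},{"dx": -0.31,"dy": -2.72,"dz": 3.52,"ax": 0,"ay": 0,"az": 0,"claw": 1},{"dx": -0.38,"dy": -3.3,"dz": 4.0,"ax": 0,"ay": 0,"az": 0,"claw": 1},{"dx": -0.46,"dy": -3.94,"dz": 4.38,"ax": 0,"ay": 0,"az": 0,"claw": 1}]}}

```text
clock: 4.78
eef_pos: [604.3, 314.5, 151.7]
tool_rot: [-1.574, -0.004, -1.684]
force: [-0.2, -0.8, 1.3]
width: -0.2
```

>>> {"fn": "servo_tool", "kwargs": {"increments": [{"dx": -0.07,"dy": -0.65,"dz": 0.35,"ax": 0,"ay": 0,"az": 0,"claw": 1},{"dx": -0.15,"dy": -1.34,"dz": 0.66,"ax": 0,"ay": 0,"az": 0,"claw": 1},{"dx": -0.23,"dy": -2.0,"dz": 0.92,"ax": 0,"ay": 0,"az": 0,"claw": 1},{"dx": -0.31,"dy": -2.76,"dz": 1.12,"ax": 0,"ay": 0,"az": 0,"claw": 1},{"dx": -0.4,"dy": -3.5,"dz": 1.27,"ax": 0,"ay": 0,"az": 0,"claw": 1},{"dx": -0.48,"dy": -4.23,"dz": 1.36,"ax": 0,"ay": 0,"az": 0,"claw": 1},{"dx": -0.57,"dy": -5.0,"dz": 1.4,"ax": 0,"ay": 0,"az": 0,"claw": 1},{"dx": -0.67,"dy": -5.8,"dz": 1.37,"ax": 0,"ay": 0,"az": 0,"claw": 1}]}}

```text
clock: 5.45
eef_pos: [598.7, 259.3, 165.9]
tool_rot: [-1.571, 0.0, -1.682]
force: [0.6, -0.2, -0.3]
width: 0.0
```

Run:
```python
from frame import *
im=snap('wrist','w8.png');s=read_state();print(s['clock'],s['eef_pos'],s['width'],s['force'])
im=snap('scene','s8.png')
```

```text
5.5 [598.63243713 256.74344118 165.8021726 ] -0.5542464308637302 [-1.99608632 -2.24481094  0.0756796 ]
```

View pics/s8.png

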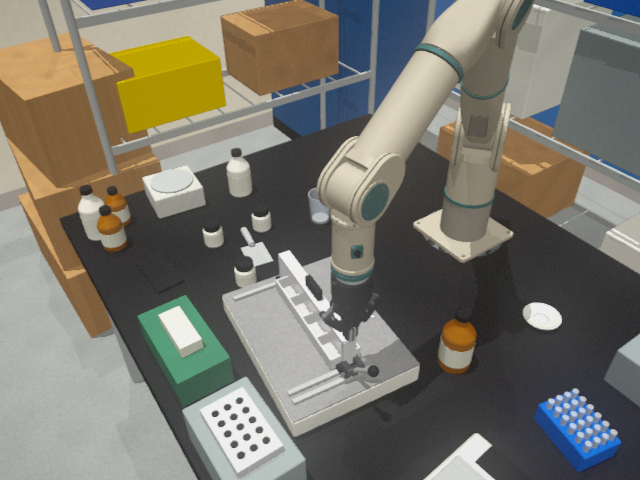

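View pics/w8.png

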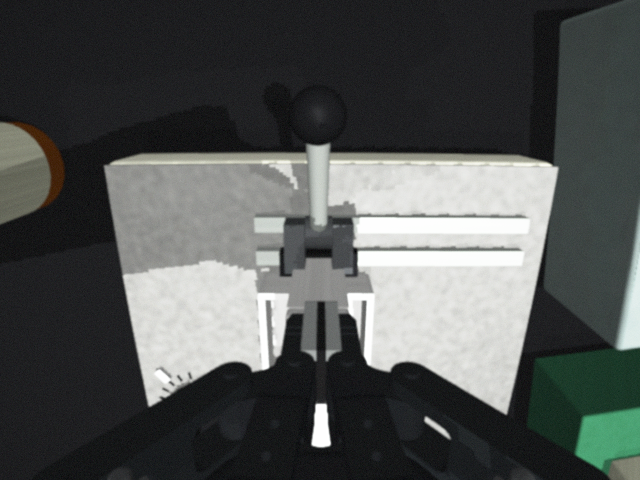

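Run:
```python
from frame import *
for i in range(6): get_image('top')
im=snap('wrist','w9.png');s=read_state();e=s['eef_pos'];print(s['clock'],e)
for d in (0,5,10,19,25): print(d,proj(im,e+[0,0,d]), proj(im,e+[0.115*5,5,d]))
sc=snap('scene','s9.png');tp=snap('top','t9.png')
a=cv2.imread('pics/s9.png');cv2.imwrite('pics/z5.png',cv2.resize(a[330:410,320:400],None,fx=6,fy=6,interpolation=cv2.INTER_CUBIC))
```

```text
5.9 [598.71071117 260.63192219 165.64859949]
0 [319.48852476 320.64161963] [319.53870922 310.12974596]
5 [319.45582211 326.94269426] [319.50705015 316.19416939]
10 [319.4211923  333.62188949] [319.4734935  322.62831335]
19 [319.35344751 346.70861396] [319.40775115 335.25253845]
25 [319.30394015 356.28973403] [319.35962418 344.51017361]
```

View pics/w9.png

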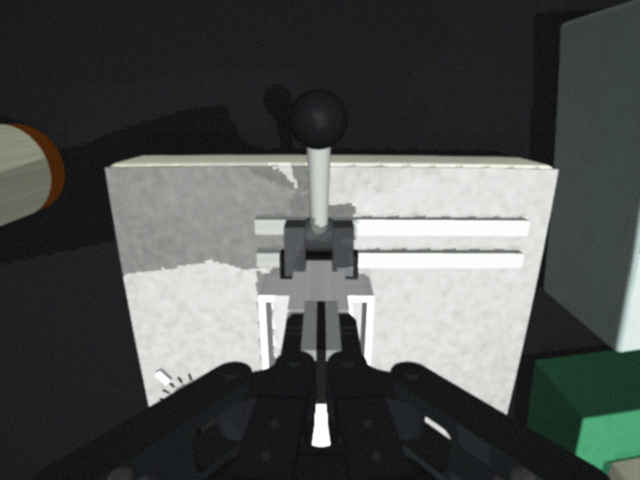

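View pics/z5.png

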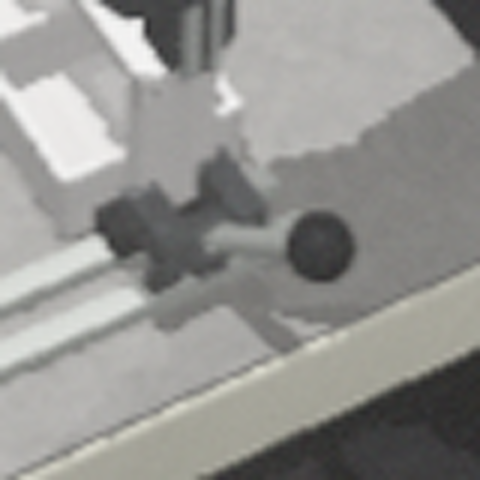

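Run:
```python
from frame import *
im=get_image('wrist');sc=get_image('scene')
p,e=tri(im,(320,119),sc,(373.2,370.5));print(p,e,p-read_state()['eef_pos'])
# arc check: constrained to plane x' of pivot, pivot approx
piv=np.array([599.7,267.3,85]);d=p-piv;dl=d[0]*.1148+d[1]*.9934;print(dl,d[2],np.hypot(dl,d[2]),np.degrees(np.arctan2(dl,d[2])))
```

```text
[607.99706669 340.95632967 159.55292838] 0.2763655542481465 [ 9.22435622 80.76368782 -6.17875543]
74.12270115303126 74.55292837876235 105.12998599862196 44.83420190962229
```

>>> {"fn": "servo_tool", "kwargs": {"increments": [{"dx": 0,"dy": 0,"dz": 3,"ax": 0,"ay": 0,"az": 0,"claw": 1},{"dx": 0,"dy": 0,"dz": 5,"ax": 0,"ay": 0,"az": 0,"claw": 1},{"dx": 0.5,"dy": 4,"dz": 5,"ax": 0,"ay": 0,"az": 0,"claw": 1},{"dx": 0.9,"dy": 8,"dz": 5,"ax": 0,"ay": 0,"az": 0,"claw": 1},{"dx": 1.4,"dy": 12,"dz": 5,"ax": 0,"ay": 0,"az": 0,"claw": 1},{"dx": 1.4,"dy": 12.5,"dz": 2,"ax": 0,"ay": 0,"az": 0,"claw": 1},{"dx": 1.4,"dy": 12.5,"dz": -2,"ax": 0,"ay": 0,"az": 0,"claw": 1},{"dx": 1.4,"dy": 12.5,"dz": -2,"ax": 0,"ay": 0,"az": 0,"claw": 1}]}}

```text
clock: 6.77
eef_pos: [607.3, 384.2, 137.6]
tool_rot: [-1.582, -0.008, -1.68]
force: [-1.5, -1.0, -2.0]
width: 0.1
```

>>> {"fn": "servo_tool", "kwargs": {"increments": [{"dx": -0.1,"dy": -1,"dz": 0,"ax": 0,"ay": 0,"az": 0,"claw": 1},{"dx": -0.2,"dy": -2.2,"dz": 0,"ax": 0,"ay": 0,"az": 0,"claw": 1},{"dx": -0.4,"dy": -3.3,"dz": 0,"ax": 0,"ay": 0,"az": 0,"claw": 1},{"dx": -0.5,"dy": -4.5,"dz": 0,"ax": 0,"ay": 0,"az": 0,"claw": 1},{"dx": -0.7,"dy": -5.8,"dz": 0,"ax": 0,"ay": 0,"az": 0,"claw": 1},{"dx": -0.8,"dy": -7,"dz": 0,"ax": 0,"ay": 0,"az": 0,"claw": 1},{"dx": -0.9,"dy": -7.8,"dz": 0,"ax": 0,"ay": 0,"az": 0,"claw": 1}]}}

```text
clock: 7.35
eef_pos: [606.0, 304.9, 149.8]
tool_rot: [-1.566, 0.003, -1.684]
force: [0.9, 2.1, 2.6]
width: 0.2
```

Run:
```python
from frame import *
for i in range(3): get_image('top')
im=snap('wrist','w10.png');s=read_state();e=s['eef_pos'];print(s['clock'],e,s['force'])
sc=snap('scene','s10.png')
a=cv2.imread('pics/s10.png');cv2.imwrite('pics/z6.png',cv2.resize(a[290:410,300:400],None,fx=5,fy=5,interpolation=cv2.INTER_CUBIC))
```

```text
7.55 [604.12940802 305.28802862 146.25606072] [ 0.57574552 -0.49858253 -0.40769778]
```

View pics/w10.png

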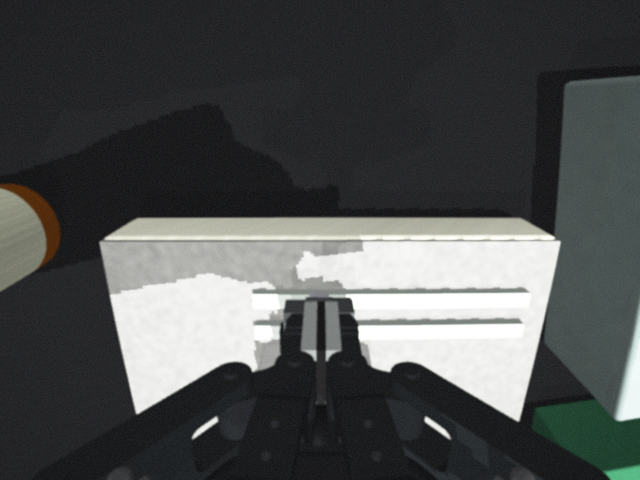

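View pics/z6.png

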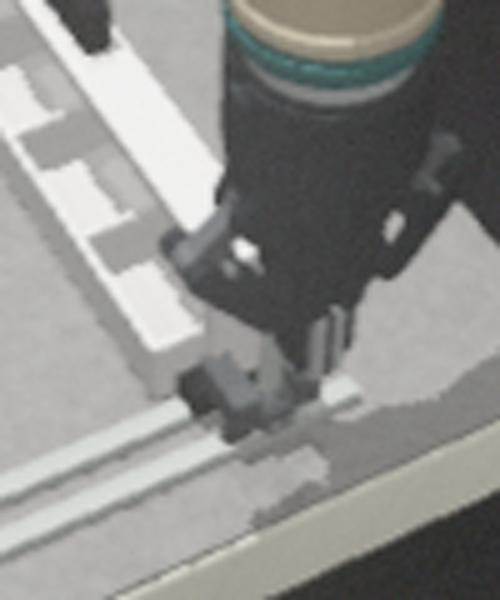

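>>> {"fn": "servo_tool", "kwargs": {"increments": [{"dx": -0.1,"dy": -0.8,"dz": 0,"ax": 0,"ay": 0,"az": 0,"claw": 1},{"dx": -0.2,"dy": -1.5,"dz": 0,"ax": 0,"ay": 0,"az": 0,"claw": 1},{"dx": -0.2,"dy": -2.0,"dz": 0,"ax": 0,"ay": 0,"az": 0,"claw": 1},{"dx": -0.3,"dy": -2.3,"dz": 0,"ax": 0,"ay": 0,"az": 0,"claw": 1},{"dx": -0.3,"dy": -2.3,"dz": 0,"ax": 0,"ay": 0,"az": 0,"claw": 1}]}}

```text
clock: 8.02
eef_pos: [601.2, 287.1, 146.3]
tool_rot: [-1.569, 0.005, -1.68]
force: [1.0, 6.6, 2.3]
width: -0.0
```

>>> {"fn": "servo_tool", "kwargs": {"increments": [{"dx": 0,"dy": -0.3,"dz": 0,"ax": 0,"ay": 0,"az": 0,"claw": 1},{"dx": 0,"dy": -0.3,"dz": 0,"ax": 0,"ay": 0,"az": 0,"claw": 1},{"dx": 0,"dy": -0.3,"dz": 0,"ax": 0,"ay": 0,"az": 0,"claw": 1}]}}

```text
clock: 8.27
eef_pos: [601.1, 286.9, 146.6]
tool_rot: [-1.569, 0.008, -1.679]
force: [1.4, 12.2, 1.7]
width: -0.2
```

>>> {"fn": "servo_tool", "kwargs": {"increments": [{"dx": 0.2,"dy": 2.5,"dz": 0,"ax": 0,"ay": 0,"az": 0,"claw": 1},{"dx": 0.2,"dy": 4,"dz": 4,"ax": 0,"ay": 0,"az": 0,"claw": 1},{"dx": 0.2,"dy": 4,"dz": 8,"ax": 0,"ay": 0,"az": 0,"claw": 1},{"dx": 0,"dy": 4,"dz": 12,"ax": 0,"ay": 0,"az": 0,"claw": -1},{"dx": -1,"dy": 0,"dz": 14,"ax": 0,"ay": 0,"az": 0,"claw": -1},{"dx": -1.5,"dy": -4,"dz": 14,"ax": 0,"ay": 0,"az": 0,"claw": -1},{"dx": -1.5,"dy": -7,"dz": 14,"ax": 0,"ay": 0,"az": 0,"claw": -1},{"dx": -1.5,"dy": -7,"dz": 14,"ax": 0,"ay": 0,"az": 0,"claw": -1}]}}

```text
clock: 8.93
eef_pos: [586.3, 199.8, 287.2]
tool_rot: [-1.569, -0.006, -1.694]
force: [-0.4, -1.1, -0.2]
width: 60.6
```

Run:
```python
from frame import *
for i in range(9): get_image('top')
im=snap('wrist','w11.png');s=read_state();e=s['eef_pos'];print(s['clock'],e,s['tool_rot'])
sc=snap('scene','s11.png')
a=cv2.imread('pics/s11.png');cv2.imwrite('pics/z6.png',cv2.resize(a[250:410,230:400],None,fx=4,fy=3.7,interpolation=cv2.INTER_CUBIC))
```

```text
9.4333 [585.62778855 211.82055707 285.39470099] [-1.57126181e+00 -2.97031247e-04 -1.68038804e+00]
```

View pics/w11.png

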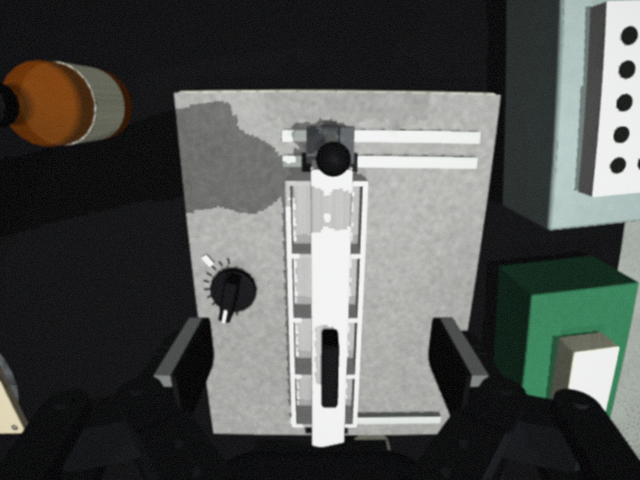

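View pics/z6.png

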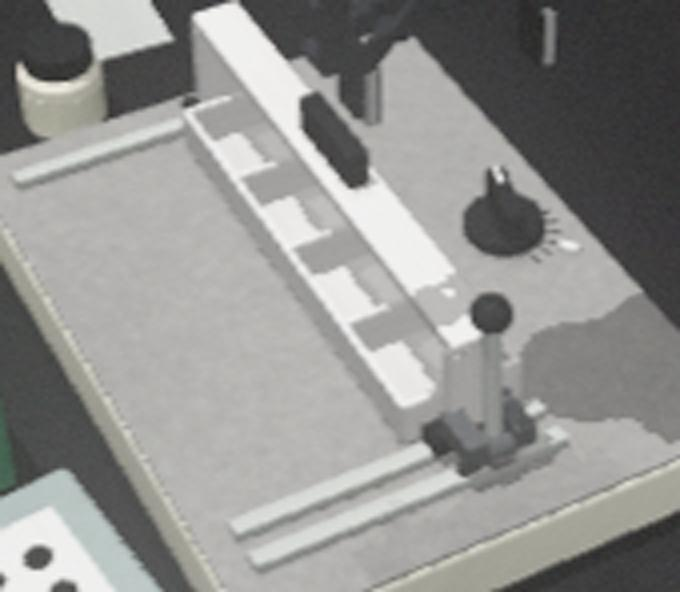

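Run:
```python
from frame import *
im=snap('wrist','w12.png');g=im['color'][:,:,::-1]
cv2.imwrite('pics/z7.png',cv2.resize(g[160:450,270:380],None,fx=4,fy=2,interpolation=cv2.INTER_CUBIC))
P=np.array([onz(im,*c,94)[:2] for c in [(286,182),(368,182),(358.5,428),(291,427)]])
a,t,R,e=fit(P,np.array([[-36,138],[36,138],[36,-138],[-36,-138]],float));print('row',P,a,t,e)
P=np.array([onz(im,*c,183)[:2] for c in [(322.5,329),(338.5,329),(337,407),(321.5,407)]]);print('grip',P.mean(0),P)
print('knob',onz(im,333,157,185))
print('dial',onz(im,233,289,74),'disc'); print('tab',onz(im,208,261,64))
C=[(175,92),(500,96),(213,433)];P=np.array([onz(im,*c,62)[:2] for c in C]);print('deck',fit(P,L[[0,1,3]]))
```

```text
row [[558.76125329 238.71917899]
 [629.8911788  230.95287356]
 [600.97568969 -44.55930172]
 [525.68909234 -34.73257339]] -0.1129062666488033 [578.82930353  97.59504436] [0.16363827 0.38928489 2.15748499 1.96517179]
grip [581.84826238 107.06355747] [[580.13759294 143.82802038]
 [591.7937601  142.53898251]
 [583.91389376  70.25428241]
 [571.54780273  71.63294459]]
knob [599.95604197 266.56831868 185.        ]
dial [487.61088555 132.74280051  74.        ] disc
tab [464.77314879 162.09500591  64.        ]
deck (np.float64(-0.11544625174775569), array([588.90653998,  96.60669568]), array([[ 0.99334348,  0.11518998],
       [-0.11518998,  0.99334348]]), array([2.06206273, 3.66825707, 3.13160204]))
```

View pics/z7.png

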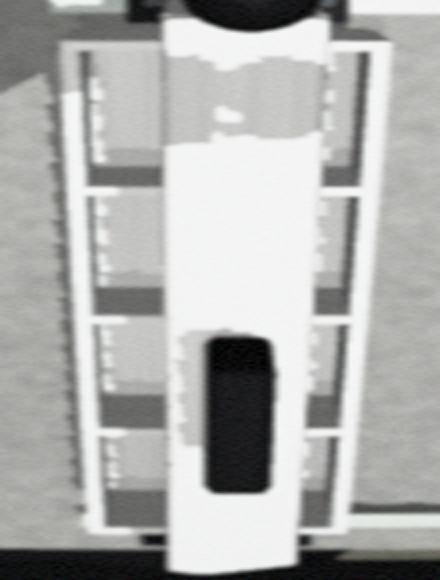

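>>> {"fn": "servo_tool", "kwargs": {"increments": [{"dx": -0.5,"dy": -4,"dz": 0,"ax": 0,"ay": 0,"az": 0,"claw": -1},{"dx": -0.5,"dy": -8,"dz": -2,"ax": 0,"ay": 0,"az": 0,"claw": -1},{"dx": -0.5,"dy": -11.3,"dz": -5,"ax": 0,"ay": 0,"az": 0,"claw": -1},{"dx": -0.5,"dy": -11.3,"dz": -9,"ax": 0,"ay": 0,"az": 0,"claw": -1},{"dx": -0.5,"dy": -11.3,"dz": -11,"ax": 0,"ay": 0,"az": 0,"claw": -0.6},{"dx": -0.5,"dy": -11.3,"dz": -12.2,"ax": 0,"ay": 0,"az": 0,"claw": -0.2},{"dx": -0.5,"dy": -11.3,"dz": -12.2,"ax": 0,"ay": 0,"az": 0,"claw": 0},{"dx": -0.5,"dy": -11.3,"dz": -12.2,"ax": 0,"ay": 0,"az": 0,"claw": 0}]}}

```text
clock: 10.2
eef_pos: [580.8, 98.0, 163.5]
tool_rot: [-1.572, -0.0, -1.682]
force: [-0.0, 0.8, -0.1]
width: 43.1
```

>>> {"fn": "servo_tool", "kwargs": {"increments": [{"dx": 0,"dy": 0,"dz": 0,"ax": 0,"ay": 0,"az": 0,"claw": 1},{"dx": 0,"dy": 0,"dz": 0,"ax": 0,"ay": 0,"az": 0,"claw": 1},{"dx": 0,"dy": 0,"dz": 0,"ax": 0,"ay": 0,"az": 0,"claw": 1},{"dx": 0,"dy": 0,"dz": 0,"ax": 0,"ay": 0,"az": 0,"claw": 1},{"dx": 0,"dy": 0,"dz": 0,"ax": 0,"ay": 0,"az": 0,"claw": 1}]}}

```text
clock: 10.62
eef_pos: [581.5, 98.4, 165.4]
tool_rot: [-1.569, 0.001, -1.682]
force: [-1.8, 1.3, 5.9]
width: 12.4
```

>>> {"fn": "servo_tool", "kwargs": {"increments": [{"dx": 1,"dy": -0.1,"dz": 0,"ax": 0,"ay": 0,"az": 0,"claw": 1},{"dx": 2,"dy": -0.2,"dz": 0,"ax": 0,"ay": 0,"az": 0,"claw": 1},{"dx": 3.2,"dy": -0.4,"dz": 0,"ax": 0,"ay": 0,"az": 0,"claw": 1},{"dx": 4.5,"dy": -0.5,"dz": 0,"ax": 0,"ay": 0,"az": 0,"claw": 1},{"dx": 5.8,"dy": -0.7,"dz": 0,"ax": 0,"ay": 0,"az": 0,"claw": 1},{"dx": 7.1,"dy": -0.8,"dz": 0,"ax": 0,"ay": 0,"az": 0,"claw": 1},{"dx": 8.3,"dy": -0.95,"dz": 0,"ax": 0,"ay": 0,"az": 0,"claw": 1},{"dx": 9,"dy": -1.05,"dz": 0,"ax": 0,"ay": 0,"az": 0,"claw": 1}]}}

```text
clock: 11.28
eef_pos: [672.0, 88.0, 165.4]
tool_rot: [-1.569, 0.001, -1.682]
force: [-3.0, 0.9, 6.6]
width: 12.5
```

>>> {"fn": "servo_tool", "kwargs": {"increments": [{"dx": 0.6,"dy": -0.07,"dz": 0,"ax": 0,"ay": 0,"az": 0,"claw": 1},{"dx": 1.1,"dy": -0.13,"dz": 0,"ax": 0,"ay": 0,"az": 0,"claw": 1},{"dx": 1.4,"dy": -0.16,"dz": 0,"ax": 0,"ay": 0,"az": 0,"claw": 1},{"dx": 1.4,"dy": -0.16,"dz": 0,"ax": 0,"ay": 0,"az": 0,"claw": 1}]}}

```text
clock: 11.62
eef_pos: [676.8, 87.4, 165.4]
tool_rot: [-1.588, 0.001, -1.681]
force: [-24.2, 1.7, 22.2]
width: 13.0
```

>>> {"fn": "servo_tool", "kwargs": {"increments": [{"dx": -0.4,"dy": 0.05,"dz": 0,"ax": 0,"ay": 0,"az": 0,"claw": 1},{"dx": -0.4,"dy": 0.05,"dz": 0,"ax": 0,"ay": 0,"az": 0,"claw": 1}]}}

```text
clock: 11.78
eef_pos: [676.8, 87.5, 165.4]
tool_rot: [-1.578, 0.001, -1.681]
force: [-12.4, 0.2, 14.0]
width: 12.9
```

>>> {"fn": "servo_tool", "kwargs": {"increments": [{"dx": 0,"dy": 0,"dz": 0,"ax": 0,"ay": 0,"az": 0,"claw": 0},{"dx": 0,"dy": 0,"dz": 0,"ax": 0,"ay": 0,"az": 0,"claw": 0},{"dx": 0,"dy": 0,"dz": 0,"ax": 0,"ay": 0,"az": 0,"claw": 0},{"dx": 0,"dy": 0,"dz": 4,"ax": 0,"ay": 0,"az": 0,"claw": -1},{"dx": -3,"dy": 3,"dz": 8,"ax": 0,"ay": 0,"az": 0,"claw": -1},{"dx": -7,"dy": 6,"dz": 12,"ax": 0,"ay": 0,"az": 0,"claw": -1},{"dx": -9,"dy": 10,"dz": 14,"ax": 0,"ay": 0,"az": 0,"claw": -1},{"dx": -9,"dy": 10,"dz": 14,"ax": 0,"ay": 0,"az": 0,"claw": -1}]}}

```text
clock: 12.45
eef_pos: [591.7, 184.9, 304.2]
tool_rot: [-1.569, 0.0, -1.684]
force: [0.9, 0.7, -0.3]
width: 85.5
```

Run:
```python
from frame import *
for i in range(8): get_image('top')
im=snap('wrist','w13.png');s=read_state();e=s['eef_pos'];print(s['clock'],e,s['tool_rot'])
tp=snap('top','t13.png')
a=cv2.imread('pics/t13.png');cv2.imwrite('pics/z8.png',cv2.resize(a[120:320,140:540],None,fx=2,fy=2,interpolation=cv2.INTER_CUBIC))
```

```text
12.9 [592.38725782 183.12347348 301.69455761] [-1.57164484e+00 -1.42959693e-03 -1.68435828e+00]
```

View pics/w13.png

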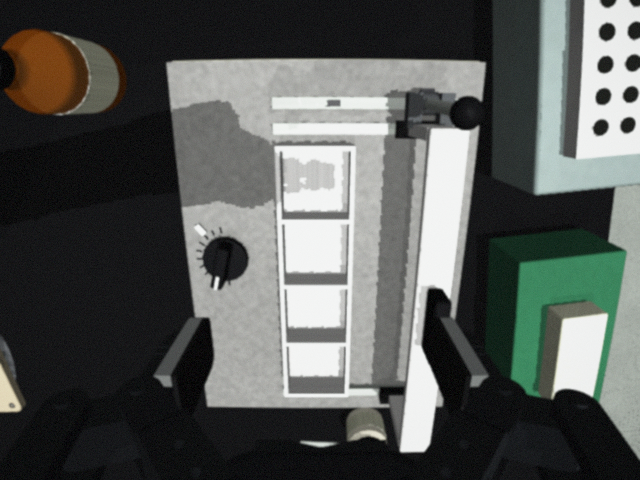

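View pics/z8.png

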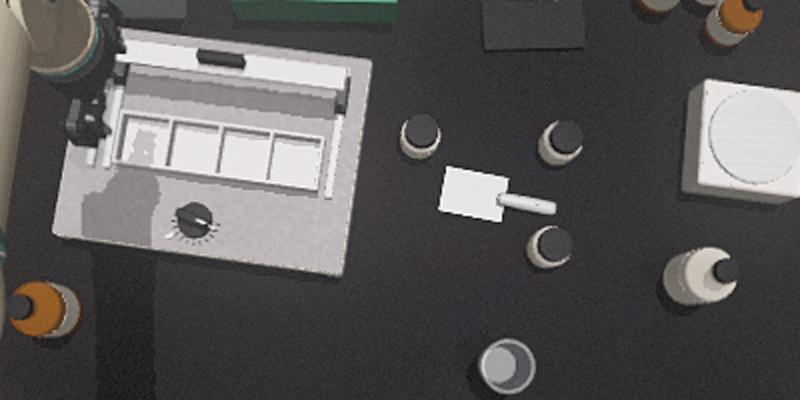

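Run:
```python
from frame import *
im=snap('wrist','w14.png');g=im['color'][:,:,::-1]
cv2.imwrite('pics/z7.png',cv2.resize(g[130:410,260:370],None,fx=4,fy=2,interpolation=cv2.INTER_CUBIC))
print('knob',onz(im,467,112,185)-[599.96,266.57,185])
```

```text
knob [ 96.55457417 -10.6934607    0.        ]
```

View pics/z7.png

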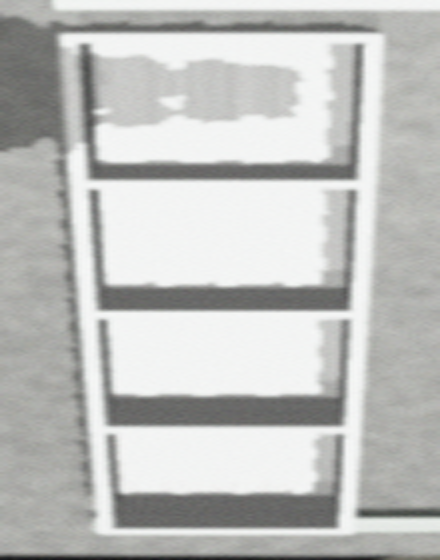

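```bash
cat >> frame.py <<'E'
ROWL=np.array([[-36,138],[36,138],[36,-138],[-36,-138]],float)
E
python3 - <<'E'
from frame import *
im=get_image('wrist')
P=np.array([onz(im,*c,94)[:2] for c in [(275,148),(355.7,148),(348.5,396.5),(284.2,396.5)]])
a,t,R,e=fit(P,ROWL);print('row',P,a,t,e,np.linalg.norm(P[0]-P[3]),np.linalg.norm(P[0]-P[1]))
top=get_image('top')
a=top['color'][:,:,::-1];cv2.imwrite('pics/z8.png',cv2.resize(a[160:230,190:310],None,fx=6,fy=6,interpolation=cv2.INTER_CUBIC))
a=-.1135
R=np.array([[np.cos(a),-np.sin(a)],[np.sin(a),np.cos(a)]])
print([proj(top,np.r_[R@q+t,94]).round(1) for q in ROWL])
for y in (102,34,-34,-102): print(R@[0,y]+t)
# jars lids centroid
g=top['color'].max(2)
for (u,v) in ((350,187),(424,187),(415,241)):
    w=(g[v-12:v+12,u-12:u+12]<50);print(w.sum())
E
```

```text
row [[558.00098792 239.31695533]
 [629.49460805 231.23943621]
 [599.15422652 -41.22056318]
 [526.69774955 -33.15484256]] -0.11258067327541467 [578.33689301  99.04524645] [0.90153201 0.89562153 1.05821561 0.95400296] 274.2640577561317 71.94848180382404
[array([194.8, 200. ]), array([199.5, 173.7]), array([301.6, 187.2]), array([297.7, 213.8])]
[589.88905271 200.38895669]
[582.18761291 132.8264832 ]
[574.48617311  65.2640097 ]
[566.78473331  -2.2984638 ]
32
66
43
```

View pics/z8.png

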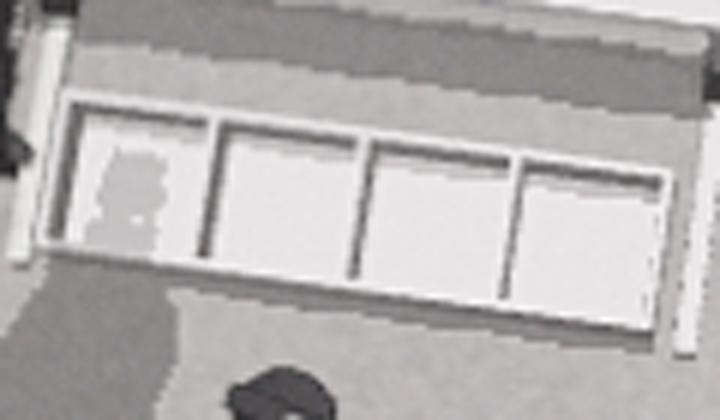

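>>> {"fn": "servo_tool", "kwargs": {"increments": [{"dx": 0.3,"dy": -4,"dz": 0,"ax": 0,"ay": 0,"az": 0,"claw": -1},{"dx": 0.6,"dy": -8,"dz": 0,"ax": 0,"ay": 0,"az": 0,"claw": -1},{"dx": 0.9,"dy": -12,"dz": 0,"ax": 0,"ay": 0,"az": 0,"claw": -1},{"dx": 1.2,"dy": -16,"dz": 0,"ax": 0,"ay": 0,"az": 0,"claw": -1},{"dx": 1.5,"dy": -20,"dz": 0,"ax": 0,"ay": 0,"az": 0,"claw": -1},{"dx": 1.8,"dy": -24,"dz": 0,"ax": 0,"ay": 0,"az": 0,"claw": -1},{"dx": 2,"dy": -28,"dz": 0,"ax": 0,"ay": 0,"az": 0,"claw": -1},{"dx": 2,"dy": -32,"dz": 0,"ax": 0,"ay": 0,"az": 0,"claw": -1}]}}

```text
clock: 13.77
eef_pos: [612.1, -137.3, 302.5]
tool_rot: [-1.57, 0.0, -1.682]
force: [-0.2, -0.2, -0.3]
width: 85.8
```

Run:
```python
from frame import *
for i in range(10): get_image('top')
im=snap('wrist','w15.png');s=read_state();e=s['eef_pos'];print(s['clock'],e,s['tool_rot'])
```

```text
14.3167 [ 612.22132533 -133.79985872  302.60914983] [-1.57079464e+00  3.85536269e-04 -1.67969909e+00]
```

View pics/w15.png

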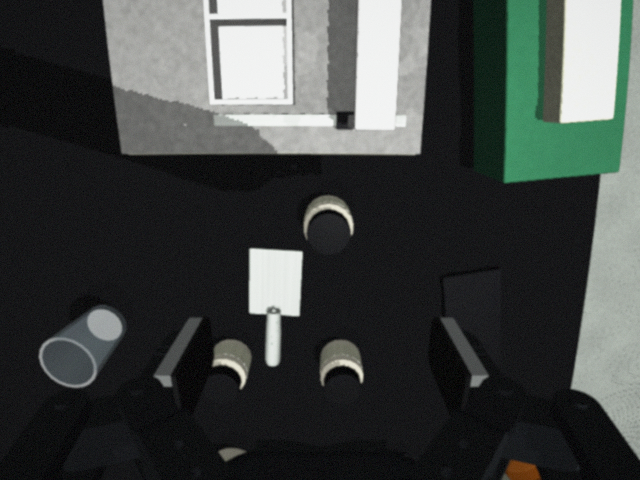

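Run:
```python
from frame import *
im=get_image('wrist');g=im['color'][:,:,::-1]
cv2.imwrite('pics/z9.png',cv2.resize(cv2.convertScaleAbs(g[180:400,190:400],alpha=2,beta=20),None,fx=3.5,fy=2.7))
e=read_state()['eef_pos'];print(e)
for c in [(329,232),(342,386),(223,383)]: print(onz(im,*c,70))
# body bottom arc: far edge of body in image at top (table, y+27)
print('cam',proj(im,[613,-173,70]),proj(im,[613,-173+27,30]))
```

```text
[ 612.15834727 -134.07010947  302.62604802]
[ 617.51571089 -169.22418582   70.        ]
[ 613.60806796 -363.12992718   70.        ]
[ 472.20648416 -344.25792501   70.        ]
cam [324.98644429 235.94641507] [322.03158728 201.42646586]
```

View pics/z9.png

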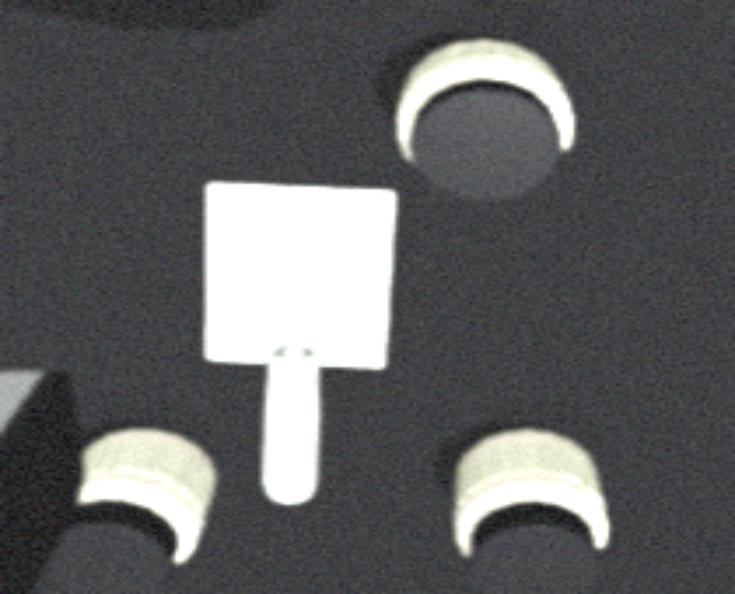

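>>> {"fn": "servo_tool", "kwargs": {"increments": [{"dx": 0.3,"dy": -2,"dz": -4,"ax": 0,"ay": 0,"az": 0,"claw": -1},{"dx": 0.5,"dy": -3.5,"dz": -8,"ax": 0,"ay": 0,"az": 0,"claw": -1},{"dx": 0.5,"dy": -3.5,"dz": -12,"ax": 0,"ay": 0,"az": 0,"claw": -1},{"dx": 0.5,"dy": -3.5,"dz": -16,"ax": 0,"ay": 0,"az": 0,"claw": -1},{"dx": 0.5,"dy": -3.5,"dz": -19,"ax": 0,"ay": 0,"az": 0,"claw": -1},{"dx": 0.5,"dy": -3.5,"dz": -20,"ax": 0,"ay": 0,"az": 0,"claw": -1},{"dx": 0.5,"dy": -3.5,"dz": -20,"ax": 0,"ay": 0,"az": 0,"claw": -1},{"dx": 0.5,"dy": -3.5,"dz": -20,"ax": 0,"ay": 0,"az": 0,"claw": -1}]}}

```text
clock: 15.03
eef_pos: [617.9, -170.4, 103.6]
tool_rot: [-1.569, -0.001, -1.681]
force: [0.1, -0.5, 0.3]
width: 85.6
```

Run:
```python
from frame import *
for i in range(4): get_image('top')
im=snap('wrist','w16.png');s=read_state();e=s['eef_pos'];print(s['clock'],e,s['tool_rot'])
print(proj(im,[e[0],e[1],70]))
```

```text
15.2833 [ 618.30309393 -170.45753454  104.7481956 ] [-1.56715036e+00 -3.34336130e-04 -1.68160899e+00]
[318.70428468 284.38225055]
```

View pics/w16.png

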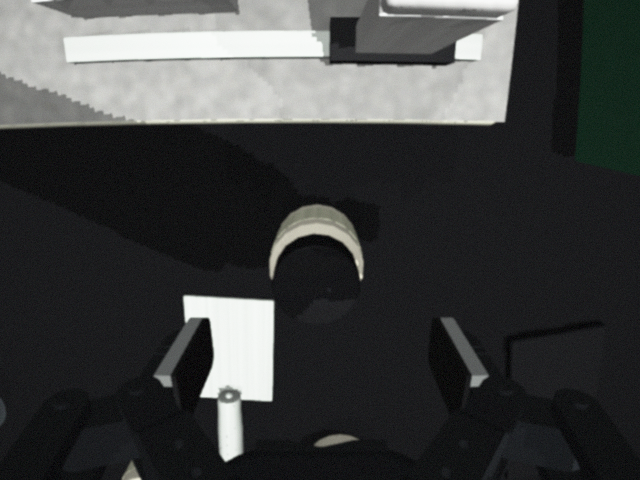

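>>> {"fn": "servo_tool", "kwargs": {"increments": [{"dx": -0.1,"dy": 0.1,"dz": -3,"ax": 0,"ay": 0,"az": 0,"claw": -1},{"dx": -0.1,"dy": 0.1,"dz": -5.6,"ax": 0,"ay": 0,"az": 0,"claw": -1},{"dx": -0.1,"dy": 0.1,"dz": -5.6,"ax": 0,"ay": 0,"az": 0,"claw": -1},{"dx": -0.1,"dy": 0.1,"dz": -5.6,"ax": 0,"ay": 0,"az": 0,"claw": 1},{"dx": -0.1,"dy": 0.1,"dz": -5.6,"ax": 0,"ay": 0,"az": 0,"claw": 1},{"dx": -0.1,"dy": 0.1,"dz": -5.6,"ax": 0,"ay": 0,"az": 0,"claw": 1},{"dx": -0.1,"dy": 0.1,"dz": -5.6,"ax": 0,"ay": 0,"az": 0,"claw": 1},{"dx": -0.1,"dy": 0.1,"dz": -5.6,"ax": 0,"ay": 0,"az": 0,"claw": 1}]}}

```text
clock: 15.95
eef_pos: [617.2, -169.8, 48.9]
tool_rot: [-1.568, -0.0, -1.682]
force: [-0.4, -0.7, 5.0]
width: 43.8
```

>>> {"fn": "servo_tool", "kwargs": {"increments": [{"dx": 0,"dy": 0,"dz": 0,"ax": 0,"ay": 0,"az": 0,"claw": 1},{"dx": 0,"dy": 0,"dz": 0,"ax": 0,"ay": 0,"az": 0,"claw": 1}]}}

```text
clock: 16.12
eef_pos: [617.2, -169.8, 48.9]
tool_rot: [-1.568, -0.0, -1.682]
force: [-1.2, -0.4, 5.9]
width: 44.0
```

>>> {"fn": "servo_tool", "kwargs": {"increments": [{"dx": 0,"dy": 0,"dz": 3,"ax": 0,"ay": 0,"az": 0,"claw": 1},{"dx": 0,"dy": 0,"dz": 6,"ax": 0,"ay": 0,"az": 0,"claw": 1},{"dx": 0,"dy": 0,"dz": 10,"ax": 0,"ay": 0,"az": 0,"claw": 1},{"dx": 0,"dy": 0,"dz": 13,"ax": 0,"ay": 0,"az": 0,"claw": 1},{"dx": -0.3,"dy": 3,"dz": 15,"ax": 0,"ay": 0,"az": 0,"claw": 1},{"dx": -0.7,"dy": 6,"dz": 15,"ax": 0,"ay": 0,"az": 0,"claw": 1},{"dx": -1.1,"dy": 9.5,"dz": 15,"ax": 0,"ay": 0,"az": 0,"claw": 1},{"dx": -1.5,"dy": 13,"dz": 15,"ax": 0,"ay": 0,"az": 0,"claw": 1}]}}

```text
clock: 16.78
eef_pos: [601.0, -38.3, 198.4]
tool_rot: [-1.568, 0.001, -1.683]
force: [0.8, 0.0, -1.5]
width: 44.5
```

>>> {"fn": "servo_tool", "kwargs": {"increments": [{"dx": -0.5,"dy": 3.5,"dz": 0,"ax": 0,"ay": 0,"az": 0,"claw": 1},{"dx": -1,"dy": 7,"dz": 0,"ax": 0,"ay": 0,"az": 0,"claw": 1},{"dx": -1.4,"dy": 10.5,"dz": 0,"ax": 0,"ay": 0,"az": 0,"claw": 1},{"dx": -1.8,"dy": 14,"dz": 0,"ax": 0,"ay": 0,"az": 0,"claw": 1},{"dx": -2,"dy": 16.5,"dz": 0,"ax": 0,"ay": 0,"az": 0,"claw": 1},{"dx": -2,"dy": 17.2,"dz": 0,"ax": 0,"ay": 0,"az": 0,"claw": 1},{"dx": -2,"dy": 17.2,"dz": 0,"ax": 0,"ay": 0,"az": 0,"claw": 1},{"dx": -2,"dy": 17.2,"dz": 0,"ax": 0,"ay": 0,"az": 0,"claw": 1}]}}

```text
clock: 17.45
eef_pos: [581.2, 132.0, 197.3]
tool_rot: [-1.57, -0.001, -1.682]
force: [-0.5, 0.3, -1.3]
width: 44.1
```

Run:
```python
from frame import *
for i in range(4): get_image('top')
im=snap('wrist','w17.png');s=read_state();e=s['eef_pos'];print(s['clock'],e,s['tool_rot'],s['width'],s['force'])
```

```text
17.7 [581.26700735 130.88652881 196.84544964] [-1.57040329e+00 -5.23792647e-04 -1.68460609e+00] 43.858435004166545 [-0.50276586  0.46876293 -1.14362654]
```

View pics/w17.png

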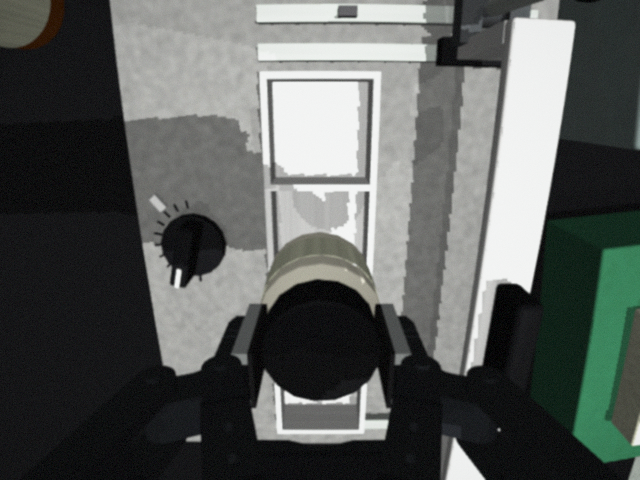

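Run:
```python
from frame import *
im=get_image('wrist')
s=read_state();print(s['eef_pos'])
P=[onz(im,*c,94) for c in [(259,72),(382,72),(320,187)]];print(P)
t=np.array([578.3,99.0]);a=-.1135;R=np.array([[np.cos(a),-np.sin(a)],[np.sin(a),np.cos(a)]])
for q in [(-36,138),(36,138),(0,68)]: print(R@q+t)
# jar lid
print('lid',onz(im,321,341,196.8+21))
```

```text
[581.24260584 131.28589472 196.78956225]
[array([557.48011385, 240.3726409 ,  94.        ]), array([629.97632547, 232.14901396,  94.        ]), array([585.58107949, 167.438638  ,  94.        ])]
[558.16102422 240.1893114 ]
[629.69776086 232.03484573]
[586.0014398 166.5624735]
lid [582.31248547 134.53265427 217.8       ]
```

>>> {"fn": "servo_tool", "kwargs": {"increments": [{"dx": 0.05,"dy": 0,"dz": -2.5,"ax": 0,"ay": 0,"az": 0,"claw": 1},{"dx": 0.05,"dy": 0,"dz": -4.5,"ax": 0,"ay": 0,"az": 0,"claw": 1},{"dx": 0.05,"dy": 0,"dz": -5.5,"ax": 0,"ay": 0,"az": 0,"claw": 1},{"dx": 0.05,"dy": 0,"dz": -6.5,"ax": 0,"ay": 0,"az": 0,"claw": 1},{"dx": 0.05,"dy": 0,"dz": -7.3,"ax": 0,"ay": 0,"az": 0,"claw": 1},{"dx": 0.05,"dy": 0,"dz": -8,"ax": 0,"ay": 0,"az": 0,"claw": 1},{"dx": 0.05,"dy": 0,"dz": -8.4,"ax": 0,"ay": 0,"az": 0,"claw": 1},{"dx": 0.05,"dy": 0,"dz": -8.4,"ax": 0,"ay": 0,"az": 0,"claw": 1}]}}

```text
clock: 18.42
eef_pos: [581.9, 132.7, 113.2]
tool_rot: [-1.57, 0.0, -1.682]
force: [0.3, 0.6, -0.8]
width: 44.1
```

Run:
```python
from frame import *
im=snap('wrist','w18.png');s=read_state();e=s['eef_pos'];print(s['clock'],e,s['tool_rot'],s['width'],s['force'])
```

```text
18.4667 [582.09860244 132.72953749 113.19183018] [-1.56948413e+00  4.54829157e-04 -1.68205695e+00] 44.21816758521762 [-0.15902477 -0.22736888 -2.61190816]
```

View pics/w18.png

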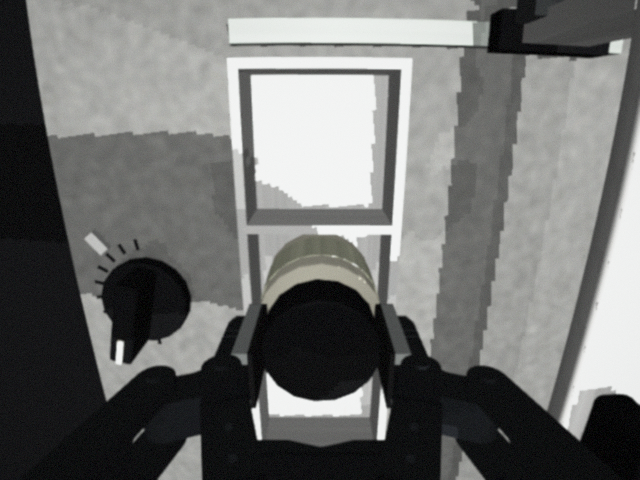

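>>> {"fn": "servo_tool", "kwargs": {"increments": [{"dx": 0,"dy": 0,"dz": -0.1,"ax": 0,"ay": 0,"az": 0,"claw": 1},{"dx": 0,"dy": 0,"dz": -0.1,"ax": 0,"ay": 0,"az": 0,"claw": 1},{"dx": 0,"dy": 0,"dz": -0.1,"ax": 0,"ay": 0,"az": 0,"claw": -1},{"dx": 0,"dy": 0,"dz": -0.1,"ax": 0,"ay": 0,"az": 0,"claw": -1},{"dx": 0,"dy": 0,"dz": 0,"ax": 0,"ay": 0,"az": 0,"claw": -1},{"dx": 0,"dy": 0,"dz": 1,"ax": 0,"ay": 0,"az": 0,"claw": -1},{"dx": 0,"dy": 0,"dz": 4,"ax": 0,"ay": 0,"az": 0,"claw": -1},{"dx": 0,"dy": 0,"dz": 8,"ax": 0,"ay": 0,"az": 0,"claw": -1}]}}

```text
clock: 19.13
eef_pos: [579.3, 132.5, 191.4]
tool_rot: [-1.577, -0.002, -1.682]
force: [0.3, -0.1, -0.3]
width: 85.4
```

>>> {"fn": "servo_tool", "kwargs": {"increments": [{"dx": 0.4,"dy": -4,"dz": 4,"ax": 0,"ay": 0,"az": 0,"claw": -1},{"dx": 0.8,"dy": -8,"dz": 7,"ax": 0,"ay": 0,"az": 0,"claw": -1},{"dx": 1.2,"dy": -12,"dz": 7,"ax": 0,"ay": 0,"az": 0,"claw": -1},{"dx": 1.6,"dy": -16,"dz": 7,"ax": 0,"ay": 0,"az": 0,"claw": -1},{"dx": 2.0,"dy": -20,"dz": 7,"ax": 0,"ay": 0,"az": 0,"claw": -1},{"dx": 2.4,"dy": -24,"dz": 7,"ax": 0,"ay": 0,"az": 0,"claw": -1},{"dx": 2.8,"dy": -28,"dz": 7,"ax": 0,"ay": 0,"az": 0,"claw": -1},{"dx": 3.0,"dy": -32,"dz": 7,"ax": 0,"ay": 0,"az": 0,"claw": -1}]}}

```text
clock: 19.8
eef_pos: [611.0, -178.4, 263.6]
tool_rot: [-1.57, -0.0, -1.682]
force: [0.8, 0.0, 0.9]
width: 85.5
```

>>> {"fn": "servo_tool", "kwargs": {"increments": [{"dx": 0,"dy": -4,"dz": 0,"ax": 0,"ay": 0,"az": 0,"claw": -1},{"dx": 0,"dy": -8,"dz": 0,"ax": 0,"ay": 0,"az": 0,"claw": -1},{"dx": 0,"dy": -12,"dz": -2,"ax": 0,"ay": 0,"az": 0,"claw": -1},{"dx": 0,"dy": -14,"dz": -4,"ax": 0,"ay": 0,"az": 0,"claw": -1},{"dx": 0,"dy": -15,"dz": -6,"ax": 0,"ay": 0,"az": 0,"claw": -1},{"dx": 0,"dy": -15,"dz": -7,"ax": 0,"ay": 0,"az": 0,"claw": -1},{"dx": 0,"dy": -15,"dz": -7,"ax": 0,"ay": 0,"az": 0,"claw": -1}]}}

```text
clock: 20.38
eef_pos: [609.2, -325.5, 190.1]
tool_rot: [-1.575, 0.002, -1.683]
force: [-0.1, 0.4, -0.8]
width: 85.3
```

Run:
```python
from frame import *
for i in range(6): get_image('top')
im=snap('wrist','w19.png');s=read_state();e=s['eef_pos'];print(s['clock'],e,s['tool_rot'],s['width'],s['force'])
snap('top','t19.png')
a=cv2.imread('pics/t19.png');cv2.imwrite('pics/z8.png',cv2.resize(a[120:320,140:540],None,fx=2,fy=2,interpolation=cv2.INTER_CUBIC))
```

```text
20.7333 [ 611.77610535 -325.65886861  194.0196935 ] [-1.56879677e+00 -3.21283914e-04 -1.68017854e+00] 85.06335371910123 [-0.20447494 -0.12562554  0.5946881 ]
```

View pics/w19.png

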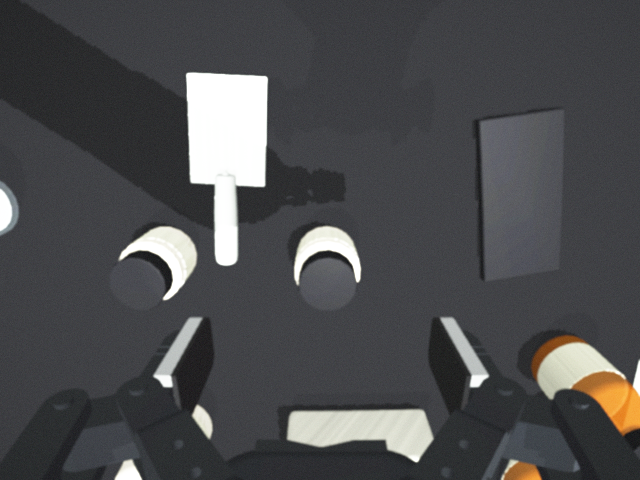

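View pics/z8.png

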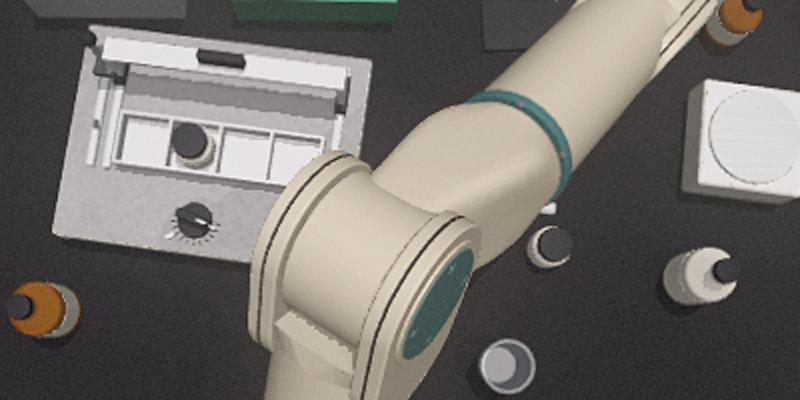

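Run:
```python
from frame import *
for i in range(4): im=get_image('wrist')
print(read_state()['eef_pos'])
cv2.imwrite('pics/z9.png',cv2.resize(cv2.convertScaleAbs(im['color'][200:330,90:390,::-1],alpha=1.5),None,fx=2.6,fy=2.6))
print(onz(im,327,282,70),onz(im,141,280,70))
```

```text
[ 610.94167721 -326.33798394  192.8993548 ]
[ 612.09152395 -366.29852056   70.        ] [ 470.24938383 -349.46092728   70.        ]
```

View pics/z9.png

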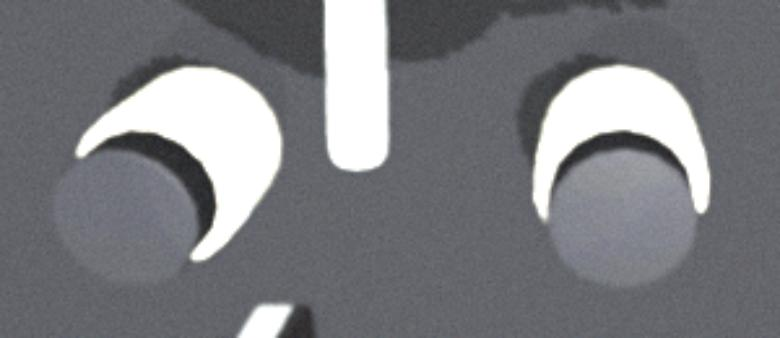

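>>> {"fn": "servo_tool", "kwargs": {"increments": [{"dx": 0.2,"dy": -3,"dz": -2,"ax": 0,"ay": 0,"az": 0,"claw": -1},{"dx": 0.3,"dy": -4.1,"dz": -5,"ax": 0,"ay": 0,"az": 0,"claw": -1},{"dx": 0.3,"dy": -4.1,"dz": -7.5,"ax": 0,"ay": 0,"az": 0,"claw": -1},{"dx": 0.3,"dy": -4.1,"dz": -9,"ax": 0,"ay": 0,"az": 0,"claw": -1},{"dx": 0.3,"dy": -4.1,"dz": -9,"ax": 0,"ay": 0,"az": 0,"claw": -1},{"dx": 0.3,"dy": -4.1,"dz": -9,"ax": 0,"ay": 0,"az": 0,"claw": -1},{"dx": 0.3,"dy": -4.1,"dz": -9,"ax": 0,"ay": 0,"az": 0,"claw": -1}]}}

```text
clock: 21.57
eef_pos: [614.7, -368.0, 104.0]
tool_rot: [-1.569, -0.001, -1.682]
force: [-0.5, -0.1, 0.1]
width: 85.5
```

Run:
```python
from frame import *
for i in range(4): get_image('top')
im=snap('wrist','w20.png');s=read_state();e=s['eef_pos'];print(s['clock'],e,s['tool_rot'])
print(proj(im,[e[0],e[1],70]))
```

```text
21.8167 [ 614.47757201 -367.72921389  103.96433236] [-1.56890177e+00 -7.38251727e-04 -1.68158108e+00]
[319.10271672 285.17030572]
```

View pics/w20.png

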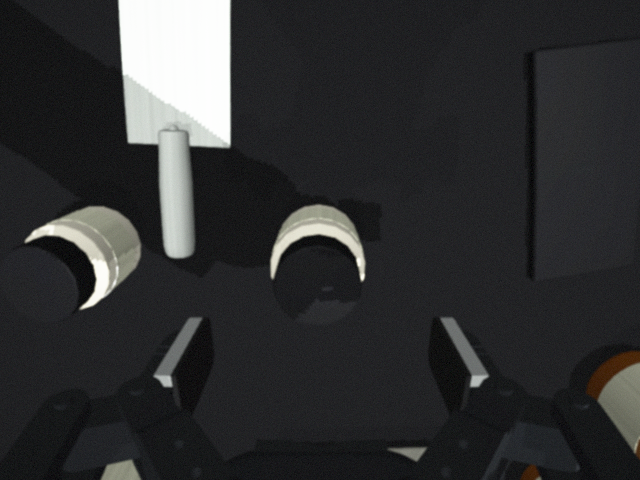

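>>> {"fn": "servo_tool", "kwargs": {"increments": [{"dx": -0.1,"dy": 0.2,"dz": -3,"ax": 0,"ay": 0,"az": 0,"claw": -1},{"dx": -0.1,"dy": 0.2,"dz": -5.5,"ax": 0,"ay": 0,"az": 0,"claw": -1},{"dx": -0.1,"dy": 0.2,"dz": -5.5,"ax": 0,"ay": 0,"az": 0,"claw": -1},{"dx": -0.1,"dy": 0.2,"dz": -5.5,"ax": 0,"ay": 0,"az": 0,"claw": 1},{"dx": -0.1,"dy": 0.2,"dz": -5.5,"ax": 0,"ay": 0,"az": 0,"claw": 1},{"dx": -0.1,"dy": 0.2,"dz": -5.5,"ax": 0,"ay": 0,"az": 0,"claw": 1},{"dx": -0.1,"dy": 0.2,"dz": -5.5,"ax": 0,"ay": 0,"az": 0,"claw": 1},{"dx": -0.1,"dy": 0.2,"dz": -5.5,"ax": 0,"ay": 0,"az": 0,"claw": 1}]}}

```text
clock: 22.48
eef_pos: [613.9, -366.6, 50.1]
tool_rot: [-1.568, -0.002, -1.682]
force: [-1.2, 0.6, 7.0]
width: 44.2
```

>>> {"fn": "servo_tool", "kwargs": {"increments": [{"dx": 0,"dy": 0,"dz": 0,"ax": 0,"ay": 0,"az": 0,"claw": 1},{"dx": 0,"dy": 0,"dz": 0,"ax": 0,"ay": 0,"az": 0,"claw": 1},{"dx": 0,"dy": 0,"dz": 0,"ax": 0,"ay": 0,"az": 0,"claw": 1}]}}

```text
clock: 22.73
eef_pos: [613.9, -366.5, 50.1]
tool_rot: [-1.568, -0.002, -1.682]
force: [-1.2, 0.2, 6.5]
width: 44.1
```

>>> {"fn": "servo_tool", "kwargs": {"increments": [{"dx": 0,"dy": 0,"dz": 3,"ax": 0,"ay": 0,"az": 0,"claw": 1},{"dx": 0,"dy": 0,"dz": 6,"ax": 0,"ay": 0,"az": 0,"claw": 1},{"dx": 0,"dy": 0,"dz": 10,"ax": 0,"ay": 0,"az": 0,"claw": 1},{"dx": 0,"dy": 2,"dz": 13,"ax": 0,"ay": 0,"az": 0,"claw": 1},{"dx": -0.3,"dy": 5.5,"dz": 15,"ax": 0,"ay": 0,"az": 0,"claw": 1},{"dx": -0.7,"dy": 9,"dz": 15,"ax": 0,"ay": 0,"az": 0,"claw": 1},{"dx": -1.1,"dy": 12.5,"dz": 15,"ax": 0,"ay": 0,"az": 0,"claw": 1},{"dx": -1.5,"dy": 16,"dz": 15,"ax": 0,"ay": 0,"az": 0,"claw": 1}]}}

```text
clock: 23.4
eef_pos: [597.8, -204.0, 199.0]
tool_rot: [-1.569, 0.0, -1.682]
force: [0.8, 1.1, -1.3]
width: 44.1
```

>>> {"fn": "servo_tool", "kwargs": {"increments": [{"dx": -0.3,"dy": 3.7,"dz": 0,"ax": 0,"ay": 0,"az": 0,"claw": 1},{"dx": -0.6,"dy": 7.4,"dz": 0,"ax": 0,"ay": 0,"az": 0,"claw": 1},{"dx": -0.9,"dy": 11,"dz": 0,"ax": 0,"ay": 0,"az": 0,"claw": 1},{"dx": -1.2,"dy": 14.5,"dz": 0,"ax": 0,"ay": 0,"az": 0,"claw": 1},{"dx": -1.6,"dy": 18,"dz": 0,"ax": 0,"ay": 0,"az": 0,"claw": 1},{"dx": -2,"dy": 21.5,"dz": 0,"ax": 0,"ay": 0,"az": 0,"claw": 1},{"dx": -2.45,"dy": 24.5,"dz": 0,"ax": 0,"ay": 0,"az": 0,"claw": 1},{"dx": -2.45,"dy": 27.2,"dz": 0,"ax": 0,"ay": 0,"az": 0,"claw": 1}]}}

```text
clock: 24.07
eef_pos: [572.3, 69.3, 198.3]
tool_rot: [-1.571, 0.001, -1.68]
force: [0.4, 0.6, -1.4]
width: 44.3
```

Run:
```python
from frame import *
for i in range(7): get_image('top')
im=snap('wrist','w21.png');s=read_state();e=s['eef_pos'];print(s['clock'],e,s['tool_rot'],s['width'])
print('lid',onz(im,321,341,e[2]+20))
```

```text
24.4667 [573.52699055  64.7209812  197.97158696] [-1.57011836e+00 -5.43263640e-04 -1.68438500e+00] 43.93337463967409
lid [574.50460995  67.65003853 217.97158696]
```

View pics/w21.png

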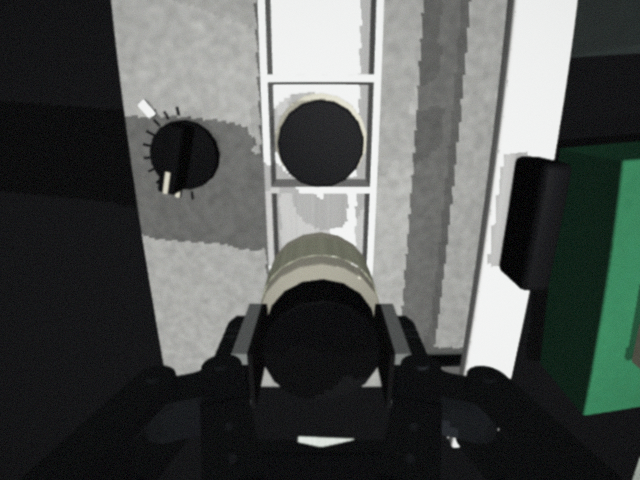

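>>> {"fn": "servo_tool", "kwargs": {"increments": [{"dx": 0.05,"dy": 0,"dz": -2.5,"ax": 0,"ay": 0,"az": 0,"claw": 1},{"dx": 0.05,"dy": 0,"dz": -4.5,"ax": 0,"ay": 0,"az": 0,"claw": 1},{"dx": 0.05,"dy": 0,"dz": -5.5,"ax": 0,"ay": 0,"az": 0,"claw": 1},{"dx": 0.05,"dy": 0,"dz": -6.5,"ax": 0,"ay": 0,"az": 0,"claw": 1},{"dx": 0.05,"dy": 0,"dz": -7.3,"ax": 0,"ay": 0,"az": 0,"claw": 1},{"dx": 0.05,"dy": 0,"dz": -8,"ax": 0,"ay": 0,"az": 0,"claw": 1},{"dx": 0.05,"dy": 0,"dz": -8.45,"ax": 0,"ay": 0,"az": 0,"claw": 1},{"dx": 0.05,"dy": 0,"dz": -8.45,"ax": 0,"ay": 0,"az": 0,"claw": 1}]}}

```text
clock: 25.13
eef_pos: [574.0, 66.3, 114.2]
tool_rot: [-1.57, 0.001, -1.682]
force: [-2.3, 0.4, 4.8]
width: 43.9
```

>>> {"fn": "servo_tool", "kwargs": {"increments": [{"dx": 0,"dy": 0,"dz": -0.1,"ax": 0,"ay": 0,"az": 0,"claw": 1},{"dx": 0,"dy": 0,"dz": -0.1,"ax": 0,"ay": 0,"az": 0,"claw": 1}]}}

```text
clock: 25.3
eef_pos: [574.0, 66.3, 114.1]
tool_rot: [-1.57, 0.001, -1.682]
force: [-5.8, -0.1, 11.9]
width: 44.3
```

>>> {"fn": "servo_tool", "kwargs": {"increments": [{"dx": 0,"dy": 0,"dz": 0.1,"ax": 0,"ay": 0,"az": 0,"claw": -1},{"dx": 0,"dy": 0,"dz": 0.1,"ax": 0,"ay": 0,"az": 0,"claw": -1},{"dx": 0,"dy": 0,"dz": 0.1,"ax": 0,"ay": 0,"az": 0,"claw": -1},{"dx": 0,"dy": 0,"dz": 1,"ax": 0,"ay": 0,"az": 0,"claw": -1},{"dx": 0,"dy": 0,"dz": 4,"ax": 0,"ay": 0,"az": 0,"claw": -1},{"dx": 0,"dy": 0,"dz": 8,"ax": 0,"ay": 0,"az": 0,"claw": -1},{"dx": 0,"dy": -3,"dz": 11,"ax": 0,"ay": 0,"az": 0,"claw": -1},{"dx": 0,"dy": -6,"dz": 14,"ax": 0,"ay": 0,"az": 0,"claw": -1}]}}

```text
clock: 25.97
eef_pos: [574.2, 9.0, 253.2]
tool_rot: [-1.57, 0.001, -1.677]
force: [0.4, -0.3, 0.2]
width: 85.4
```

>>> {"fn": "servo_tool", "kwargs": {"increments": [{"dx": -1,"dy": -3.8,"dz": 0,"ax": 0,"ay": 0,"az": 0,"claw": -1},{"dx": -2,"dy": -7.6,"dz": 0,"ax": 0,"ay": 0,"az": 0,"claw": -1},{"dx": -3,"dy": -11.4,"dz": 0,"ax": 0,"ay": 0,"az": 0,"claw": -1},{"dx": -4,"dy": -15.2,"dz": 0,"ax": 0,"ay": 0,"az": 0,"claw": -1},{"dx": -5,"dy": -19,"dz": 0,"ax": 0,"ay": 0,"az": 0,"claw": -1},{"dx": -6,"dy": -22.8,"dz": 0,"ax": 0,"ay": 0,"az": 0,"claw": -1},{"dx": -7,"dy": -26.6,"dz": 0,"ax": 0,"ay": 0,"az": 0,"claw": -1},{"dx": -8,"dy": -30,"dz": 0,"ax": 0,"ay": 0,"az": 0,"claw": -1}]}}

```text
clock: 26.63
eef_pos: [492.9, -295.0, 251.8]
tool_rot: [-1.57, -0.001, -1.683]
force: [0.3, -0.4, -0.1]
width: 85.4
```

>>> {"fn": "servo_tool", "kwargs": {"increments": [{"dx": -1,"dy": -1,"dz": -2,"ax": 0,"ay": 0,"az": 0,"claw": -1},{"dx": -2,"dy": -1,"dz": -4,"ax": 0,"ay": 0,"az": 0,"claw": -1},{"dx": -2,"dy": -1,"dz": -5.5,"ax": 0,"ay": 0,"az": 0,"claw": -1},{"dx": -2,"dy": -1,"dz": -5.5,"ax": 0,"ay": 0,"az": 0,"claw": -1}]}}

```text
clock: 26.97
eef_pos: [471.6, -301.7, 193.9]
tool_rot: [-1.576, 0.002, -1.684]
force: [0.6, 0.7, -0.3]
width: 85.2
```

Run:
```python
from frame import *
for i in range(9): get_image('top')
im=snap('wrist','w22.png');s=read_state();e=s['eef_pos'];print(s['clock'],e,s['tool_rot'],s['width'],s['force'])
snap('top','t22.png')
a=cv2.imread('pics/t22.png');cv2.imwrite('pics/z8.png',cv2.resize(a[120:320,140:540],None,fx=2,fy=2,interpolation=cv2.INTER_CUBIC))
```

```text
27.4667 [ 474.17398646 -302.38299954  196.52041387] [-1.56998695e+00 -2.89545319e-04 -1.68136225e+00] 85.21100149362677 [-0.85419719  0.26191762  0.941865  ]
```

View pics/w22.png

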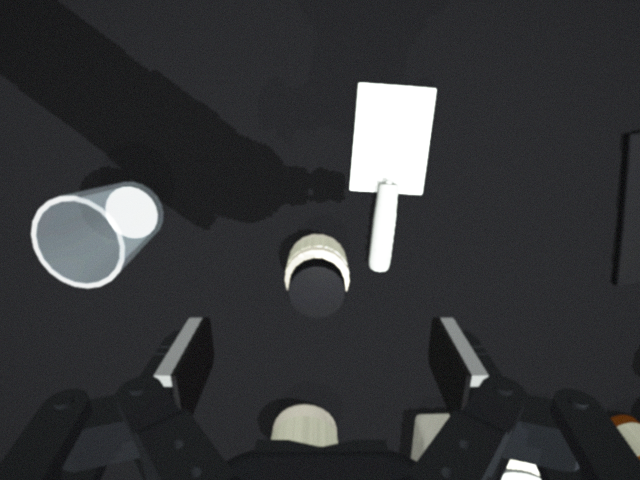

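View pics/z8.png

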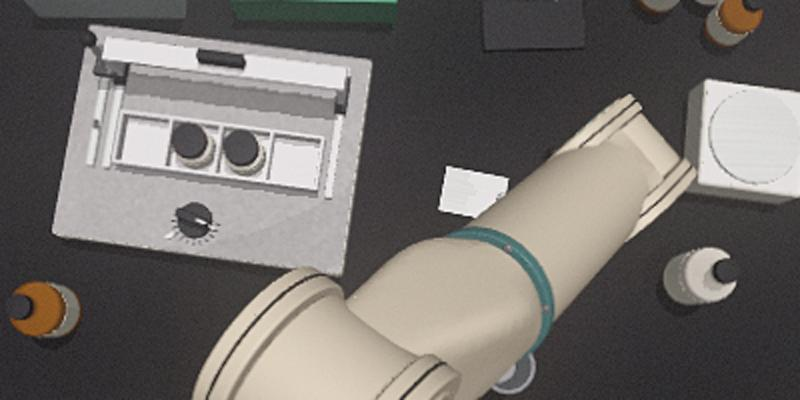

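Run:
```python
from frame import *
for i in range(3): im=get_image('wrist')
e=read_state()['eef_pos'];print(e)
cv2.imwrite('pics/z9.png',cv2.resize(cv2.convertScaleAbs(im['color'][220:330,260:400,::-1],alpha=2),None,fx=4,fy=4))
print(onz(im,317,292,70))
top=get_image('top');print('reagent',onz(top,501,256,110),onz(top,484,259,0))
```

```text
[ 473.85970284 -302.35022248  196.12319796]
[ 466.23052823 -351.44064223   70.        ]
reagent [ 427.49694493 -565.28389421  110.        ] [ 427.3721747  -560.21208208    0.        ]
```

View pics/z9.png

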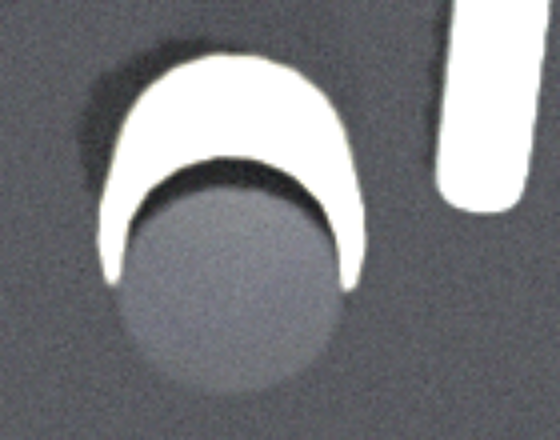

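>>> {"fn": "servo_tool", "kwargs": {"increments": [{"dx": -0.4,"dy": -3,"dz": -2,"ax": 0,"ay": 0,"az": 0,"claw": -1},{"dx": -0.65,"dy": -4.8,"dz": -5,"ax": 0,"ay": 0,"az": 0,"claw": -1},{"dx": -0.65,"dy": -4.8,"dz": -7.5,"ax": 0,"ay": 0,"az": 0,"claw": -1},{"dx": -0.65,"dy": -4.8,"dz": -9.2,"ax": 0,"ay": 0,"az": 0,"claw": -1},{"dx": -0.65,"dy": -4.8,"dz": -9.2,"ax": 0,"ay": 0,"az": 0,"claw": -1},{"dx": -0.65,"dy": -4.8,"dz": -9.2,"ax": 0,"ay": 0,"az": 0,"claw": -1},{"dx": -0.65,"dy": -4.8,"dz": -9.2,"ax": 0,"ay": 0,"az": 0,"claw": -1}]}}

```text
clock: 28.3
eef_pos: [467.9, -350.9, 105.0]
tool_rot: [-1.569, -0.001, -1.682]
force: [0.1, 0.5, 1.0]
width: 85.8
```

Run:
```python
from frame import *
for i in range(4): get_image('top')
im=snap('wrist','w23.png');s=read_state();e=s['eef_pos'];print(s['clock'],e,s['tool_rot'])
print(proj(im,[e[0],e[1],70]))
```

```text
28.55 [ 468.00040025 -350.59652624  105.15260385] [-1.56897986e+00 -7.75927410e-04 -1.68142513e+00]
[319.20334307 284.20727269]
```

View pics/w23.png

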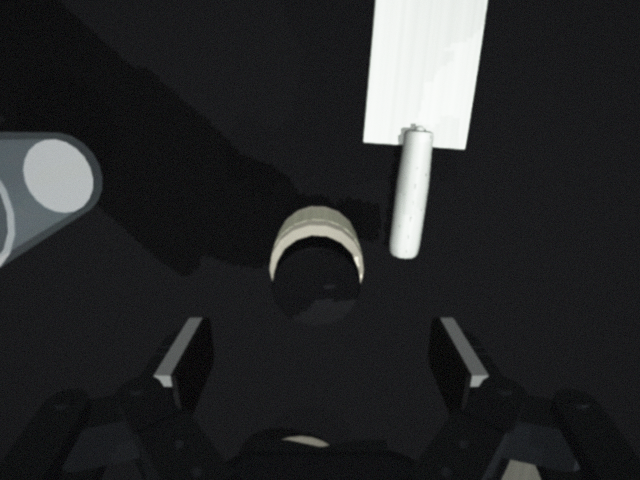

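Same alignment as before (lid at 316,281). Descend and grip.

>>> {"fn": "servo_tool", "kwargs": {"increments": [{"dx": -0.1,"dy": 0.2,"dz": -3,"ax": 0,"ay": 0,"az": 0,"claw": -1},{"dx": -0.1,"dy": 0.2,"dz": -5.5,"ax": 0,"ay": 0,"az": 0,"claw": -1},{"dx": -0.1,"dy": 0.2,"dz": -5.5,"ax": 0,"ay": 0,"az": 0,"claw": -1},{"dx": -0.1,"dy": 0.2,"dz": -5.5,"ax": 0,"ay": 0,"az": 0,"claw": 1},{"dx": -0.1,"dy": 0.2,"dz": -5.5,"ax": 0,"ay": 0,"az": 0,"claw": 1},{"dx": -0.1,"dy": 0.2,"dz": -5.5,"ax": 0,"ay": 0,"az": 0,"claw": 1},{"dx": -0.1,"dy": 0.2,"dz": -5.5,"ax": 0,"ay": 0,"az": 0,"claw": 1},{"dx": -0.1,"dy": 0.2,"dz": -5.5,"ax": 0,"ay": 0,"az": 0,"claw": 1}]}}

```text
clock: 29.22
eef_pos: [467.1, -349.4, 51.1]
tool_rot: [-1.568, -0.001, -1.682]
force: [-1.5, 0.0, 4.5]
width: 43.9
```

>>> {"fn": "servo_tool", "kwargs": {"increments": [{"dx": 0,"dy": 0,"dz": 0,"ax": 0,"ay": 0,"az": 0,"claw": 1},{"dx": 0,"dy": 0,"dz": 0,"ax": 0,"ay": 0,"az": 0,"claw": 1},{"dx": 0,"dy": 0,"dz": 0,"ax": 0,"ay": 0,"az": 0,"claw": 1}]}}

```text
clock: 29.47
eef_pos: [467.1, -349.3, 51.0]
tool_rot: [-1.568, -0.001, -1.682]
force: [-1.0, 0.4, 5.7]
width: 43.9
```

>>> {"fn": "servo_tool", "kwargs": {"increments": [{"dx": 0,"dy": 0,"dz": 3,"ax": 0,"ay": 0,"az": 0,"claw": 1},{"dx": 0,"dy": 0,"dz": 6,"ax": 0,"ay": 0,"az": 0,"claw": 1},{"dx": 0,"dy": 0,"dz": 10,"ax": 0,"ay": 0,"az": 0,"claw": 1},{"dx": 0.4,"dy": 1.5,"dz": 13,"ax": 0,"ay": 0,"az": 0,"claw": 1},{"dx": 1.5,"dy": 4.5,"dz": 15,"ax": 0,"ay": 0,"az": 0,"claw": 1},{"dx": 2.5,"dy": 8,"dz": 15,"ax": 0,"ay": 0,"az": 0,"claw": 1},{"dx": 3.5,"dy": 11.5,"dz": 15,"ax": 0,"ay": 0,"az": 0,"claw": 1},{"dx": 4.5,"dy": 15,"dz": 15,"ax": 0,"ay": 0,"az": 0,"claw": 1}]}}

```text
clock: 30.13
eef_pos: [511.8, -197.0, 200.6]
tool_rot: [-1.568, 0.0, -1.683]
force: [0.3, 0.2, -0.6]
width: 44.1
```

>>> {"fn": "servo_tool", "kwargs": {"increments": [{"dx": 1,"dy": 3.5,"dz": 0,"ax": 0,"ay": 0,"az": 0,"claw": 1},{"dx": 2,"dy": 7,"dz": 0,"ax": 0,"ay": 0,"az": 0,"claw": 1},{"dx": 3,"dy": 10.5,"dz": 0,"ax": 0,"ay": 0,"az": 0,"claw": 1},{"dx": 4,"dy": 14,"dz": 0,"ax": 0,"ay": 0,"az": 0,"claw": 1},{"dx": 5,"dy": 17,"dz": 0,"ax": 0,"ay": 0,"az": 0,"claw": 1},{"dx": 5.4,"dy": 19,"dz": 0,"ax": 0,"ay": 0,"az": 0,"claw": 1},{"dx": 5.4,"dy": 19.6,"dz": 0,"ax": 0,"ay": 0,"az": 0,"claw": 1},{"dx": 5.4,"dy": 19.6,"dz": 0,"ax": 0,"ay": 0,"az": 0,"claw": 1}]}}

```text
clock: 30.8
eef_pos: [565.3, 0.1, 199.4]
tool_rot: [-1.571, 0.001, -1.678]
force: [0.4, -0.8, -2.1]
width: 44.1
```

Run:
```python
from frame import *
for i in range(6): get_image('top')
im=snap('wrist','w24.png');s=read_state();e=s['eef_pos'];print(s['clock'],e,s['tool_rot'],s['width'])
print('lid',onz(im,321,341,e[2]+19))
```

```text
31.15 [565.10698281  -4.01775257 199.22889611] [-1.57063030e+00 -4.01680302e-04 -1.68430207e+00] 44.01146752666564
lid [565.97231506  -2.0769656  218.22889611]
```

View pics/w24.png

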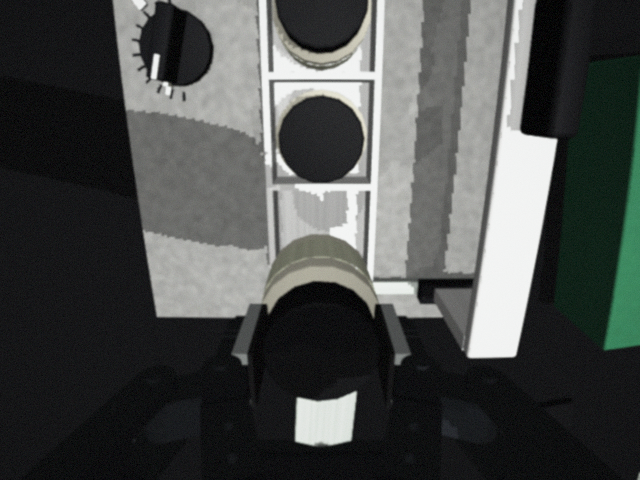

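>>> {"fn": "servo_tool", "kwargs": {"increments": [{"dx": 0.1,"dy": 0,"dz": -2.5,"ax": 0,"ay": 0,"az": 0,"claw": 1},{"dx": 0.1,"dy": 0,"dz": -4.5,"ax": 0,"ay": 0,"az": 0,"claw": 1},{"dx": 0.1,"dy": 0,"dz": -5.5,"ax": 0,"ay": 0,"az": 0,"claw": 1},{"dx": 0.1,"dy": 0,"dz": -6.5,"ax": 0,"ay": 0,"az": 0,"claw": 1},{"dx": 0.1,"dy": 0,"dz": -7.3,"ax": 0,"ay": 0,"az": 0,"claw": 1},{"dx": 0.1,"dy": 0,"dz": -8,"ax": 0,"ay": 0,"az": 0,"claw": 1},{"dx": 0.1,"dy": 0,"dz": -8.45,"ax": 0,"ay": 0,"az": 0,"claw": 1},{"dx": 0.1,"dy": 0,"dz": -8.5,"ax": 0,"ay": 0,"az": 0,"claw": 1}]}}

```text
clock: 31.82
eef_pos: [566.4, -2.6, 115.1]
tool_rot: [-1.571, 0.001, -1.682]
force: [-3.5, 0.5, 9.7]
width: 43.9
```

>>> {"fn": "servo_tool", "kwargs": {"increments": [{"dx": 0,"dy": 0,"dz": -0.1,"ax": 0,"ay": 0,"az": 0,"claw": 1},{"dx": 0,"dy": 0,"dz": -0.1,"ax": 0,"ay": 0,"az": 0,"claw": 1}]}}

```text
clock: 31.98
eef_pos: [566.4, -2.6, 115.0]
tool_rot: [-1.57, 0.001, -1.682]
force: [-4.7, -0.5, 12.0]
width: 43.8
```

Release, rise, and look.

>>> {"fn": "servo_tool", "kwargs": {"increments": [{"dx": 0,"dy": 0,"dz": 0.1,"ax": 0,"ay": 0,"az": 0,"claw": -1},{"dx": 0,"dy": 0,"dz": 0.1,"ax": 0,"ay": 0,"az": 0,"claw": -1},{"dx": 0,"dy": 0,"dz": 0.1,"ax": 0,"ay": 0,"az": 0,"claw": -1},{"dx": 0,"dy": 0,"dz": 1,"ax": 0,"ay": 0,"az": 0,"claw": -1},{"dx": 0,"dy": 0,"dz": 4,"ax": 0,"ay": 0,"az": 0,"claw": -1},{"dx": 0,"dy": 0,"dz": 8,"ax": 0,"ay": 0,"az": 0,"claw": -1},{"dx": 0,"dy": 0,"dz": 12,"ax": 0,"ay": 0,"az": 0,"claw": -1},{"dx": 0,"dy": 4,"dz": 15,"ax": 0,"ay": 0,"az": 0,"claw": -1}]}}

```text
clock: 32.65
eef_pos: [568.0, 22.4, 263.2]
tool_rot: [-1.564, -0.005, -1.693]
force: [1.6, -1.2, 0.1]
width: 85.4
```

>>> {"fn": "servo_tool", "kwargs": {"increments": [{"dx": 1,"dy": 4,"dz": 3,"ax": 0,"ay": 0,"az": 0,"claw": -1},{"dx": 2,"dy": 8,"dz": 3,"ax": 0,"ay": 0,"az": 0,"claw": -1},{"dx": 3,"dy": 11.5,"dz": 3,"ax": 0,"ay": 0,"az": 0,"claw": -1},{"dx": 3.5,"dy": 14,"dz": 3,"ax": 0,"ay": 0,"az": 0,"claw": -1},{"dx": 3.5,"dy": 14,"dz": 3,"ax": 0,"ay": 0,"az": 0,"claw": -1}]}}

```text
clock: 33.07
eef_pos: [601.4, 180.5, 287.8]
tool_rot: [-1.571, 0.005, -1.671]
force: [0.5, -1.0, -1.2]
width: 85.2
```

Run:
```python
from frame import *
for i in range(9): get_image('top')
im=snap('wrist','w25.png');s=read_state();e=s['eef_pos'];print(s['clock'],e,s['tool_rot'],s['width'],s['force'])
snap('top','t25.png')
a=cv2.imread('pics/t25.png');cv2.imwrite('pics/z8.png',cv2.resize(a[120:320,140:540],None,fx=2,fy=2,interpolation=cv2.INTER_CUBIC))
```

```text
33.5667 [601.3592411  169.97073923 288.24931673] [-1.57068088e+00  7.79980175e-05 -1.68335518e+00] 85.28411750152416 [-0.14166228 -0.29148008  0.69495725]
```

View pics/w25.png

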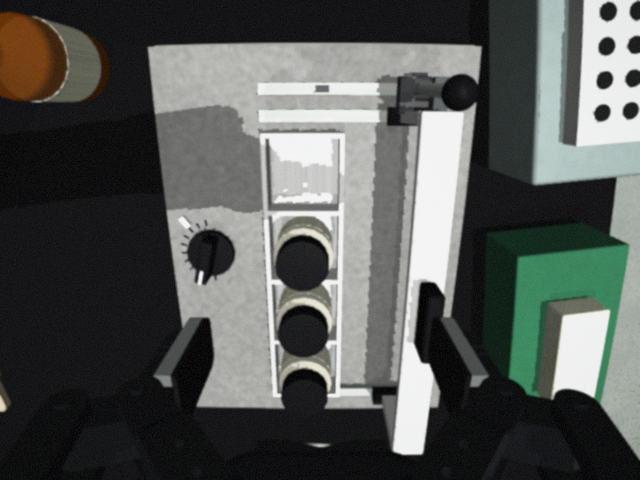

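View pics/z8.png

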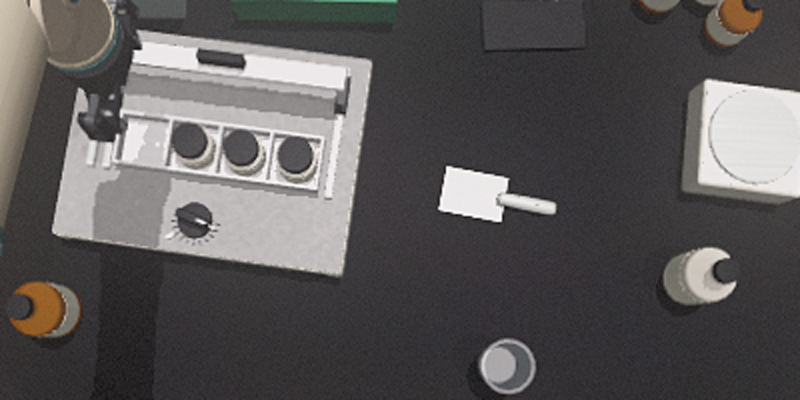

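>>> {"fn": "servo_tool", "kwargs": {"increments": [{"dx": 3,"dy": -2,"dz": 0,"ax": 0,"ay": 0,"az": 0,"claw": -1},{"dx": 6,"dy": -4,"dz": 0,"ax": 0,"ay": 0,"az": 0,"claw": -1},{"dx": 7.55,"dy": -7,"dz": -1,"ax": 0,"ay": 0,"az": 0,"claw": -1},{"dx": 7.55,"dy": -8.2,"dz": -5,"ax": 0,"ay": 0,"az": 0,"claw": -1},{"dx": 7.55,"dy": -8.2,"dz": -9,"ax": 0,"ay": 0,"az": 0,"claw": -1},{"dx": 7.55,"dy": -8.2,"dz": -11.5,"ax": 0,"ay": 0,"az": 0,"claw": -0.5},{"dx": 7.55,"dy": -8.2,"dz": -12.4,"ax": 0,"ay": 0,"az": 0,"claw": -0.2},{"dx": 7.55,"dy": -8.2,"dz": -12.4,"ax": 0,"ay": 0,"az": 0,"claw": 0}]}}

```text
clock: 34.28
eef_pos: [675.2, 88.9, 161.4]
tool_rot: [-1.576, -0.001, -1.682]
force: [-0.1, 0.5, 0.0]
width: 51.4
```

>>> {"fn": "servo_tool", "kwargs": {"increments": [{"dx": 0,"dy": 0,"dz": 0,"ax": 0,"ay": 0,"az": 0,"claw": 0},{"dx": 0,"dy": 0,"dz": 0,"ax": 0,"ay": 0,"az": 0,"claw": 1},{"dx": 0,"dy": 0,"dz": 0,"ax": 0,"ay": 0,"az": 0,"claw": 1},{"dx": 0,"dy": 0,"dz": 0,"ax": 0,"ay": 0,"az": 0,"claw": 1},{"dx": 0,"dy": 0,"dz": 0,"ax": 0,"ay": 0,"az": 0,"claw": 1},{"dx": 0,"dy": 0,"dz": 0,"ax": 0,"ay": 0,"az": 0,"claw": 1}]}}

```text
clock: 34.78
eef_pos: [676.9, 89.3, 166.5]
tool_rot: [-1.57, 0.001, -1.682]
force: [-4.1, 0.3, 6.1]
width: 12.4
```

>>> {"fn": "servo_tool", "kwargs": {"increments": [{"dx": -1,"dy": 0.1,"dz": 0,"ax": 0,"ay": 0,"az": 0,"claw": 1},{"dx": -2.2,"dy": 0.25,"dz": 0,"ax": 0,"ay": 0,"az": 0,"claw": 1},{"dx": -3.5,"dy": 0.4,"dz": 0,"ax": 0,"ay": 0,"az": 0,"claw": 1},{"dx": -4.8,"dy": 0.55,"dz": 0,"ax": 0,"ay": 0,"az": 0,"claw": 1},{"dx": -6.1,"dy": 0.7,"dz": 0,"ax": 0,"ay": 0,"az": 0,"claw": 1},{"dx": -7.4,"dy": 0.85,"dz": 0,"ax": 0,"ay": 0,"az": 0,"claw": 1},{"dx": -8.4,"dy": 1.0,"dz": 0,"ax": 0,"ay": 0,"az": 0,"claw": 1},{"dx": -9,"dy": 1.05,"dz": 0,"ax": 0,"ay": 0,"az": 0,"claw": 1}]}}

```text
clock: 35.45
eef_pos: [588.4, 99.4, 166.5]
tool_rot: [-1.565, 0.001, -1.682]
force: [2.1, -0.3, 5.3]
width: 12.5
```

>>> {"fn": "servo_tool", "kwargs": {"increments": [{"dx": -0.4,"dy": 0.05,"dz": 0,"ax": 0,"ay": 0,"az": 0,"claw": 1},{"dx": -0.8,"dy": 0.1,"dz": 0,"ax": 0,"ay": 0,"az": 0,"claw": 1},{"dx": -1.0,"dy": 0.12,"dz": 0,"ax": 0,"ay": 0,"az": 0,"claw": 1},{"dx": -1.0,"dy": 0.12,"dz": 0,"ax": 0,"ay": 0,"az": 0,"claw": 1}]}}

```text
clock: 35.78
eef_pos: [578.9, 100.5, 166.5]
tool_rot: [-1.565, 0.001, -1.682]
force: [0.4, -1.1, 8.9]
width: 12.3
```

Still moving; continue gently to the stop.

>>> {"fn": "servo_tool", "kwargs": {"increments": [{"dx": -0.3,"dy": 0.03,"dz": 0,"ax": 0,"ay": 0,"az": 0,"claw": 1},{"dx": -0.6,"dy": 0.07,"dz": 0,"ax": 0,"ay": 0,"az": 0,"claw": 1},{"dx": -0.6,"dy": 0.07,"dz": 0,"ax": 0,"ay": 0,"az": 0,"claw": 1}]}}

```text
clock: 36.03
eef_pos: [577.5, 100.6, 166.5]
tool_rot: [-1.556, 0.001, -1.682]
force: [11.5, -1.8, -2.4]
width: 12.8
```

>>> {"fn": "servo_tool", "kwargs": {"increments": [{"dx": -0.3,"dy": 0.03,"dz": 0,"ax": 0,"ay": 0,"az": 0,"claw": 1},{"dx": -0.3,"dy": 0.03,"dz": 0,"ax": 0,"ay": 0,"az": 0,"claw": 1},{"dx": 0.6,"dy": -0.07,"dz": 0,"ax": 0,"ay": 0,"az": 0,"claw": 1}]}}

```text
clock: 36.28
eef_pos: [579.5, 100.4, 166.5]
tool_rot: [-1.565, 0.001, -1.682]
force: [-4.6, -0.4, 15.9]
width: 12.8
```

>>> {"fn": "servo_tool", "kwargs": {"increments": [{"dx": 0,"dy": 0,"dz": 0,"ax": 0,"ay": 0,"az": 0,"claw": 0.3},{"dx": 0,"dy": 0,"dz": 0,"ax": 0,"ay": 0,"az": 0,"claw": 0.1},{"dx": 0,"dy": 0,"dz": 0,"ax": 0,"ay": 0,"az": 0,"claw": 0.1},{"dx": 0,"dy": 0,"dz": 4,"ax": 0,"ay": 0,"az": 0,"claw": 0.1},{"dx": 0,"dy": 0,"dz": 8,"ax": 0,"ay": 0,"az": 0,"claw": -1},{"dx": 0.5,"dy": 4,"dz": 11,"ax": 0,"ay": 0,"az": 0,"claw": -1},{"dx": 1,"dy": 8,"dz": 12,"ax": 0,"ay": 0,"az": 0,"claw": -1},{"dx": 1,"dy": 10,"dz": 12,"ax": 0,"ay": 0,"az": 0,"claw": -1}]}}

```text
clock: 36.95
eef_pos: [588.2, 204.4, 287.5]
tool_rot: [-1.566, 0.005, -1.68]
force: [0.3, 0.7, -0.4]
width: 83.8
```

Run:
```python
from frame import *
for i in range(9): get_image('top')
im=snap('wrist','w26.png');s=read_state();e=s['eef_pos'];print(s['clock'],e,s['tool_rot'],s['width'],s['force'])
```

```text
37.45 [586.80334124 199.2317556  283.92778954] [-1.57114155e+00 -4.39783382e-04 -1.68392898e+00] 85.12465687827765 [-0.10589075  0.4681318  -0.04507052]
```

View pics/w26.png

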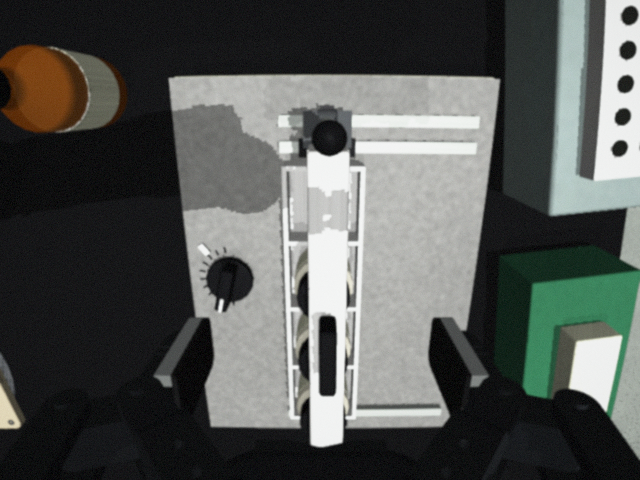

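>>> {"fn": "servo_tool", "kwargs": {"increments": [{"dx": 2.6,"dy": -3,"dz": 0,"ax": 0,"ay": 0,"az": 0,"claw": 1},{"dx": 2.9,"dy": -7,"dz": 0,"ax": 0,"ay": 0,"az": 0,"claw": 1},{"dx": 2.9,"dy": -9.9,"dz": -2,"ax": 0,"ay": 0,"az": 0,"claw": 1},{"dx": 2.9,"dy": -9.9,"dz": -5,"ax": 0,"ay": 0,"az": 0,"claw": 1},{"dx": 2.9,"dy": -9.9,"dz": -8,"ax": 0,"ay": 0,"az": 0,"claw": 1},{"dx": 2.9,"dy": -9.9,"dz": -11,"ax": 0,"ay": 0,"az": 0,"claw": 1},{"dx": 2.9,"dy": -9.9,"dz": -11.8,"ax": 0,"ay": 0,"az": 0,"claw": 1},{"dx": 2.9,"dy": -9.9,"dz": -11.8,"ax": 0,"ay": 0,"az": 0,"claw": 1}]}}

```text
clock: 38.12
eef_pos: [614.1, 101.0, 163.7]
tool_rot: [-1.576, -0.002, -1.683]
force: [-0.4, 0.2, 0.9]
width: -0.1
```

>>> {"fn": "servo_tool", "kwargs": {"increments": [{"dx": -0.4,"dy": 0.04,"dz": 0,"ax": 0,"ay": 0,"az": 0,"claw": 1},{"dx": -0.8,"dy": 0.08,"dz": 0,"ax": 0,"ay": 0,"az": 0,"claw": 1},{"dx": -1.1,"dy": 0.12,"dz": 0,"ax": 0,"ay": 0,"az": 0,"claw": 1},{"dx": -1.3,"dy": 0.14,"dz": 0,"ax": 0,"ay": 0,"az": 0,"claw": 1},{"dx": -1.3,"dy": 0.14,"dz": 0,"ax": 0,"ay": 0,"az": 0,"claw": 1}]}}

```text
clock: 38.53
eef_pos: [602.7, 103.5, 167.2]
tool_rot: [-1.57, 0.001, -1.681]
force: [-0.3, 0.1, -0.8]
width: -0.4
```

>>> {"fn": "servo_tool", "kwargs": {"increments": [{"dx": -0.3,"dy": 0.03,"dz": 0,"ax": 0,"ay": 0,"az": 0,"claw": 1},{"dx": -0.6,"dy": 0.06,"dz": 0,"ax": 0,"ay": 0,"az": 0,"claw": 1},{"dx": -0.6,"dy": 0.06,"dz": 0,"ax": 0,"ay": 0,"az": 0,"claw": 1}]}}

```text
clock: 38.78
eef_pos: [598.6, 103.8, 167.0]
tool_rot: [-1.566, 0.001, -1.682]
force: [4.9, 0.4, 1.2]
width: -0.1
```

>>> {"fn": "servo_tool", "kwargs": {"increments": [{"dx": -0.3,"dy": 0.03,"dz": 0,"ax": 0,"ay": 0,"az": 0,"claw": 1},{"dx": -0.3,"dy": 0.03,"dz": 0,"ax": 0,"ay": 0,"az": 0,"claw": 1}]}}

```text
clock: 38.95
eef_pos: [598.5, 103.8, 167.2]
tool_rot: [-1.56, 0.001, -1.682]
force: [10.4, 0.2, -2.7]
width: 0.3
```

>>> {"fn": "servo_tool", "kwargs": {"increments": [{"dx": 1.5,"dy": -0.1,"dz": 0,"ax": 0,"ay": 0,"az": 0,"claw": 1},{"dx": 1.5,"dy": -0.1,"dz": 4,"ax": 0,"ay": 0,"az": 0,"claw": 1},{"dx": 0.5,"dy": 4,"dz": 6,"ax": 0,"ay": 0,"az": 0,"claw": 1},{"dx": -0.3,"dy": 8,"dz": 6,"ax": 0,"ay": 0,"az": 0,"claw": 1},{"dx": -0.3,"dy": 11.4,"dz": 5,"ax": 0,"ay": 0,"az": 0,"claw": 1},{"dx": -0.3,"dy": 11.4,"dz": 2.5,"ax": 0,"ay": 0,"az": 0,"claw": 1},{"dx": -0.3,"dy": 11.4,"dz": 0.8,"ax": 0,"ay": 0,"az": 0,"claw": 1},{"dx": -0.3,"dy": 11.4,"dz": 0.8,"ax": 0,"ay": 0,"az": 0,"claw": 1}]}}

```text
clock: 39.62
eef_pos: [586.9, 218.3, 170.1]
tool_rot: [-1.579, -0.004, -1.68]
force: [-0.8, -0.2, -0.5]
width: 0.0
```

Run:
```python
from frame import *
for i in range(5): get_image('top')
im=snap('wrist','w27.png');s=read_state();e=s['eef_pos'];print(s['clock'],e,s['tool_rot'],s['width'],s['force'])
sc=snap('scene','s27.png')
a=cv2.imread('pics/s27.png');cv2.imwrite('pics/z6.png',cv2.resize(a[250:410,230:400],None,fx=4,fy=3.7,interpolation=cv2.INTER_CUBIC))
```

```text
39.9167 [591.70524894 217.38531948 175.40425267] [-1.56895214e+00  8.99754115e-04 -1.68297229e+00] -0.009327676621218996 [0.40332085 0.33424053 0.58387008]
```

View pics/w27.png

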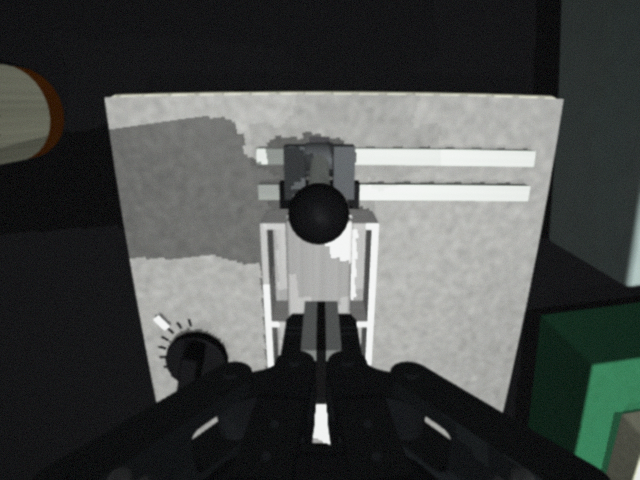

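View pics/z6.png

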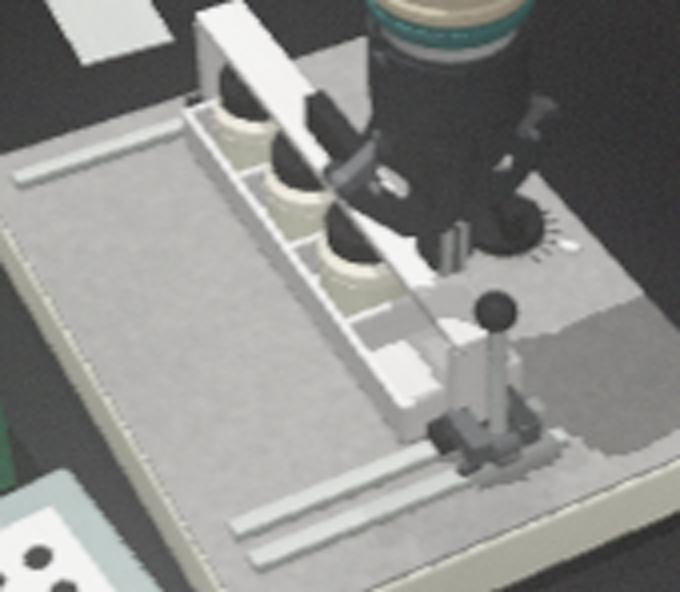

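>>> {"fn": "servo_tool", "kwargs": {"increments": [{"dx": 0.2,"dy": 1.2,"dz": -0.3,"ax": 0,"ay": 0,"az": 0,"claw": 1},{"dx": 0.3,"dy": 2.2,"dz": -0.3,"ax": 0,"ay": 0,"az": 0,"claw": 1},{"dx": 0.4,"dy": 3.2,"dz": -0.3,"ax": 0,"ay": 0,"az": 0,"claw": 1},{"dx": 0.5,"dy": 4.2,"dz": -0.3,"ax": 0,"ay": 0,"az": 0,"claw": 1},{"dx": 0.6,"dy": 5.2,"dz": -0.3,"ax": 0,"ay": 0,"az": 0,"claw": 1},{"dx": 0.75,"dy": 6.2,"dz": -0.3,"ax": 0,"ay": 0,"az": 0,"claw": 1},{"dx": 0.9,"dy": 7.2,"dz": -0.3,"ax": 0,"ay": 0,"az": 0,"claw": 1},{"dx": 1.0,"dy": 8.0,"dz": -0.3,"ax": 0,"ay": 0,"az": 0,"claw": 1}]}}

```text
clock: 40.63
eef_pos: [600.3, 299.1, 170.3]
tool_rot: [-1.572, -0.001, -1.681]
force: [-1.3, -1.5, -2.1]
width: -0.1
```

Run:
```python
from frame import *
for i in range(4): get_image('top')
im=snap('wrist','w28.png');s=read_state();e=s['eef_pos'];print(s['clock'],e,s['tool_rot'],s['width'],s['force'])
sc=snap('scene','s28.png')
a=cv2.imread('pics/s28.png');cv2.imwrite('pics/z6.png',cv2.resize(a[290:410,300:400],None,fx=5,fy=5,interpolation=cv2.INTER_CUBIC))
```

```text
40.8833 [601.02060084 298.22066905 171.2947537 ] [-1.57027776e+00  7.80706841e-04 -1.68188931e+00] -0.06611132442202149 [ 0.78863815 -0.83192966  0.02255036]
```

View pics/w28.png

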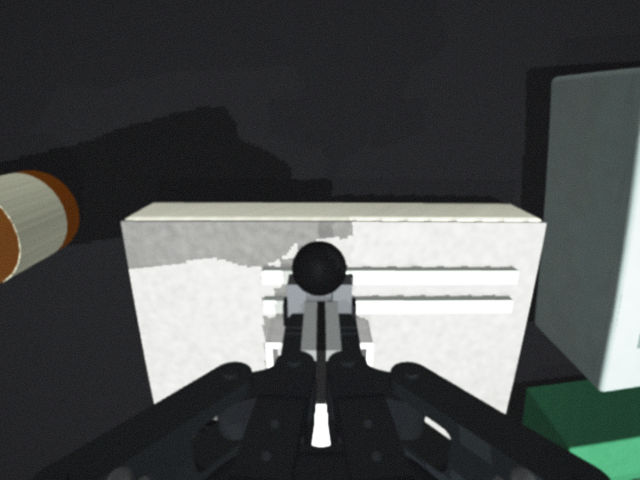

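View pics/z6.png

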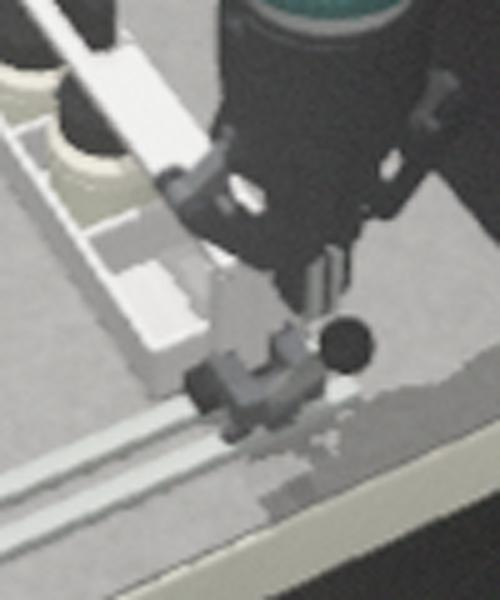

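Run:
```python
from frame import *
im=get_image('wrist');sc=get_image('scene');print(read_state()['eef_pos'])
p,e=tri(im,(319,269),sc,(369.3,359.1));print(p,e)
import math
for ph in (35,40,45,50,55,60,65): dl=100*math.sin(math.radians(ph))-90.63;print(ph,606.2+.114*dl,357.7+.9934*dl,85+100*math.cos(math.radians(ph)))
```

```text
[601.07274031 297.62220197 171.41444611]
[603.28409086 321.45323111 170.25711495] 1.1515072711382934
35 602.406951374402 324.6472411871129 166.9152044288992
40 603.1959587504266 331.5226791462608 161.6044443118978
45 603.9291973055267 337.9121456430716 155.71067811865476
50 604.6010866515564 343.7670129794393 149.27876096865396
55 605.2065133048945 349.0427220796684 142.3576436351046
60 605.7408696031426 353.6991216119461 135.0
65 606.2000887722179 357.7007735642208 127.26182617406994
```

>>> {"fn": "servo_tool", "kwargs": {"increments": [{"dx": 0,"dy": -0.3,"dz": 2,"ax": 0,"ay": 0,"az": 0,"claw": 1},{"dx": 0,"dy": 0,"dz": 4,"ax": 0,"ay": 0,"az": 0,"claw": 1},{"dx": 0.2,"dy": 2.5,"dz": 4,"ax": 0,"ay": 0,"az": 0,"claw": 1},{"dx": 0.2,"dy": 2.5,"dz": 3,"ax": 0,"ay": 0,"az": 0,"claw": 1},{"dx": 0.2,"dy": 2.6,"dz": 1.5,"ax": 0,"ay": 0,"az": 0,"claw": 1},{"dx": 0.2,"dy": 2.9,"dz": 0.6,"ax": 0,"ay": 0,"az": 0,"claw": 1},{"dx": 0.25,"dy": 3.2,"dz": 0.1,"ax": 0,"ay": 0,"az": 0,"claw": 1},{"dx": 0.3,"dy": 3.5,"dz": -0.2,"ax": 0,"ay": 0,"az": 0,"claw": 1}]}}

```text
clock: 41.7
eef_pos: [605.4, 340.5, 172.5]
tool_rot: [-1.566, 0.013, -1.679]
force: [-1.2, 9.3, 15.3]
width: -0.0
```

>>> {"fn": "servo_tool", "kwargs": {"increments": [{"dx": 0.04,"dy": 0.33,"dz": -0.3,"ax": 0,"ay": 0,"az": 0,"claw": 1},{"dx": 0.08,"dy": 0.6,"dz": -0.6,"ax": 0,"ay": 0,"az": 0,"claw": 1},{"dx": 0.1,"dy": 0.9,"dz": -0.9,"ax": 0,"ay": 0,"az": 0,"claw": 1},{"dx": 0.13,"dy": 1.2,"dz": -1.25,"ax": 0,"ay": 0,"az": 0,"claw": 1},{"dx": 0.16,"dy": 1.45,"dz": -1.6,"ax": 0,"ay": 0,"az": 0,"claw": 1},{"dx": 0.2,"dy": 1.7,"dz": -2,"ax": 0,"ay": 0,"az": 0,"claw": 1},{"dx": 0.23,"dy": 1.9,"dz": -2.35,"ax": 0,"ay": 0,"az": 0,"claw": 1}]}}

```text
clock: 42.28
eef_pos: [606.7, 354.2, 146.4]
tool_rot: [-1.569, 0.004, -1.681]
force: [-0.2, 1.8, 2.8]
width: -0.0
```

Run:
```python
from frame import *
for i in range(3): get_image('top')
im=snap('wrist','w29.png');s=read_state();e=s['eef_pos'];print(s['clock'],e,s['tool_rot'],s['width'],s['force'])
```

```text
42.4833 [605.78915179 351.03251451 145.00418147] [-1.57180471e+00 -1.32965721e-03 -1.68244207e+00] 0.013040597219389853 [0.38267659 1.55938437 0.44623589]
```

View pics/w29.png

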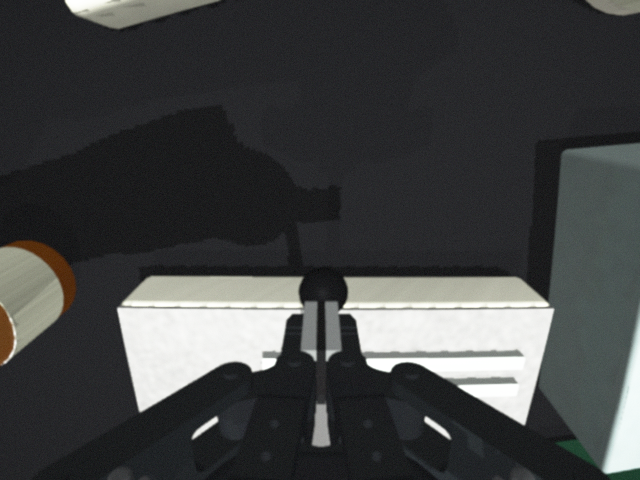

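>>> {"fn": "servo_tool", "kwargs": {"increments": [{"dx": 0.03,"dy": 0.3,"dz": -0.3,"ax": 0,"ay": 0,"az": 0,"claw": 1},{"dx": 0.05,"dy": 0.5,"dz": -0.7,"ax": 0,"ay": 0,"az": 0,"claw": 1},{"dx": 0.05,"dy": 0.6,"dz": -1.0,"ax": 0,"ay": 0,"az": 0,"claw": 1},{"dx": 0.05,"dy": 0.6,"dz": -1.2,"ax": 0,"ay": 0,"az": 0,"claw": 1}]}}

```text
clock: 42.82
eef_pos: [609.3, 355.4, 137.0]
tool_rot: [-1.566, -0.001, -1.683]
force: [-3.5, -5.7, 26.5]
width: 0.0
```

>>> {"fn": "servo_tool", "kwargs": {"increments": [{"dx": 0,"dy": 0,"dz": -0.3,"ax": 0,"ay": 0,"az": 0,"claw": 1},{"dx": 0,"dy": 0,"dz": -0.3,"ax": 0,"ay": 0,"az": 0,"claw": 1}]}}

```text
clock: 42.98
eef_pos: [611.3, 355.2, 136.8]
tool_rot: [-1.562, 0.001, -1.684]
force: [-3.2, -6.5, 28.9]
width: 0.2
```

>>> {"fn": "servo_tool", "kwargs": {"increments": [{"dx": 0,"dy": 0,"dz": 2,"ax": 0,"ay": 0,"az": 0,"claw": 1},{"dx": 0,"dy": 0,"dz": 6,"ax": 0,"ay": 0,"az": 0,"claw": 1},{"dx": -1,"dy": -3,"dz": 10,"ax": 0,"ay": 0,"az": 0,"claw": 1},{"dx": -3,"dy": -7,"dz": 13,"ax": 0,"ay": 0,"az": 0,"claw": 0},{"dx": -6,"dy": -9.5,"dz": 15,"ax": 0,"ay": 0,"az": 0,"claw": -0.5},{"dx": -7,"dy": -13,"dz": 15,"ax": 0,"ay": 0,"az": 0,"claw": -0.5},{"dx": -7,"dy": -15,"dz": 15,"ax": 0,"ay": 0,"az": 0,"claw": -0.5},{"dx": -7,"dy": -15,"dz": 15,"ax": 0,"ay": 0,"az": 0,"claw": -0.5}]}}

```text
clock: 43.65
eef_pos: [535.8, 199.1, 282.1]
tool_rot: [-1.57, -0.004, -1.692]
force: [0.7, -0.5, -0.7]
width: 60.8
```

Run:
```python
from frame import *
for i in range(9): get_image('top')
im=snap('wrist','w30.png');s=read_state();e=s['eef_pos'];print(s['clock'],e,s['tool_rot'],s['width'],s['force'])
sc=snap('scene','s30.png')
a=cv2.imread('pics/s30.png');cv2.imwrite('pics/z6.png',cv2.resize(a[240:430,220:430],None,fx=3.1,fy=3.1,interpolation=cv2.INTER_CUBIC))
```

```text
44.15 [536.58057583 208.56229332 279.99723854] [-1.57129365e+00 -5.79661854e-04 -1.68074155e+00] 63.80575502466584 [ 0.32066547 -0.57855412 -0.03328642]
```

View pics/w30.png

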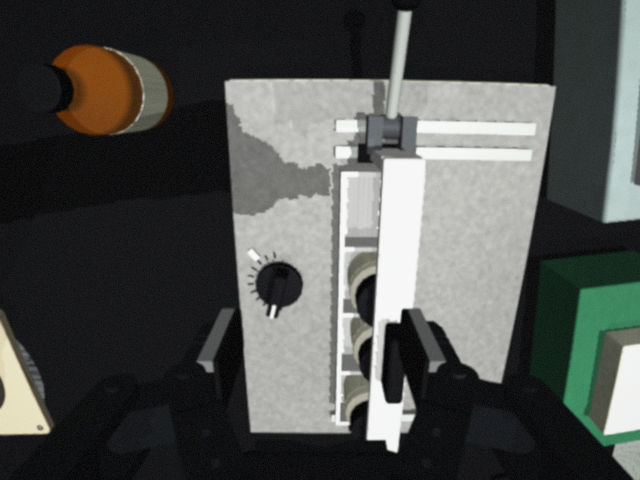

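View pics/z6.png

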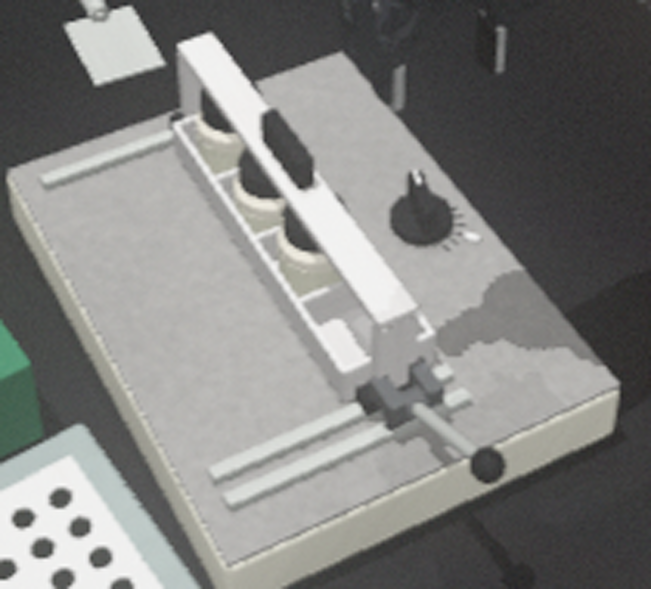

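Run:
```python
from frame import *
im=snap('wrist','w31.png');g=im['color'][:,:,::-1]
cv2.imwrite('pics/z10.png',cv2.resize(g[235:335,235:315],None,fx=7,fy=6,interpolation=cv2.INTER_CUBIC))
```

```text
(no output)
```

View pics/z10.png

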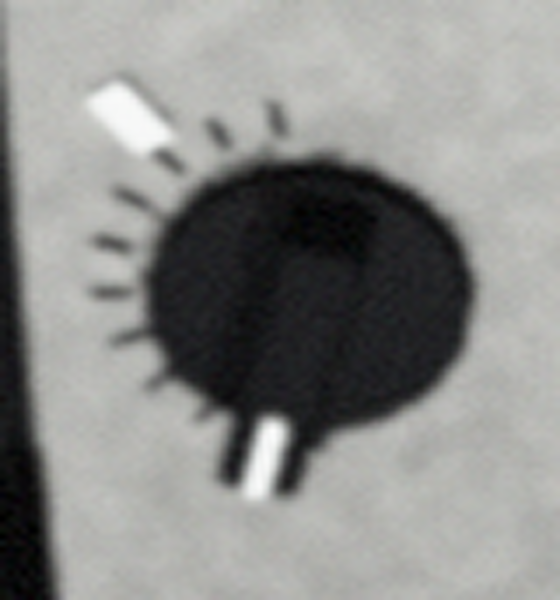

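Run:
```python
from frame import *
im=get_image('wrist')
f=lambda u,v,z:onz(im,235+(u+.5)/7-.5,235+(v+.5)/6-.5,z)
c=f(312,295,74);print('c',c)
a=-.1135
def ang(d): # clockwise from local -y
    lx=np.cos(a)*d[0]+np.sin(a)*d[1];ly=-np.sin(a)*d[0]+np.cos(a)*d[1]
    return np.arctan2(-lx,-ly)
for z in (74,86,98):
    p1=f(275,420,z);p2=f(257,497,z);print(z,p2,'r',np.linalg.norm((p2-c)[:2]),'ang center',ang(p2-c),'dir',ang(p2-p1))
t1=f(105,97,66);t2=f(160,140,66);t=(t1+t2)/2;print('tab',t,np.linalg.norm((t-c)[:2]),ang(t-c),'dir',ang(t1-t2))
for k in [(112,340),(100,292),(98,240),(118,190),(270,103),(212,125)]:
    q=f(*k,62);print('tick',np.linalg.norm((q-c)[:2]),ang(q-c))
```

```text
c [487.18442019 132.62238138  74.        ]
74 [473.49725911  95.59116011  74.        ] r 39.47973819291343 ang center 0.2405380585041246 dir 0.21340868848984484
86 [476.00373621 102.35708323  86.        ] r 32.26446910473431 ang center 0.24037191807508712 dir 0.2134086884898452
98 [478.51021331 109.12300636  98.        ] r 25.049201420194645 ang center 0.24011006618702296 dir 0.21340868848984634
tab [465.14112568 163.51606894  66.        ] 37.95163716718416 2.4083497225136345 dir 2.366667742768687
tick 34.64664649478893 1.1397378509003018
tick 33.148785490851516 1.409602791610497
tick 32.73494382400558 1.707105947304999
tick 32.046488119612135 2.012699679833931
tick 30.191285977301195 2.9322081687539896
tick 29.517999748776276 2.6178689796488
```

>>> {"fn": "servo_tool", "kwargs": {"increments": [{"dx": -1,"dy": -1,"dz": 0,"ax": 0,"ay": 0,"az": 0.12,"claw": -0.5},{"dx": -2,"dy": -2,"dz": 0,"ax": 0,"ay": 0,"az": 0.24,"claw": -0.5},{"dx": -3,"dy": -3,"dz": 0,"ax": 0,"ay": 0,"az": 0.36,"claw": -0.5},{"dx": -4,"dy": -4,"dz": 0,"ax": 0,"ay": 0,"az": 0.48,"claw": -0.5},{"dx": -4.9,"dy": -5,"dz": 0,"ax": 0,"ay": 0,"az": 0.6,"claw": -0.5},{"dx": -4.9,"dy": -6,"dz": 0,"ax": 0,"ay": 0,"az": 0.72,"claw": -0.5},{"dx": -4.9,"dy": -7.6,"dz": 0,"ax": 0,"ay": 0,"az": 0.84,"claw": -0.5},{"dx": -4.9,"dy": -7.6,"dz": 0,"ax": 0,"ay": 0,"az": 0.96,"claw": -0.5}]}}

```text
clock: 44.97
eef_pos: [487.6, 128.6, 280.9]
tool_rot: [-1.572, -0.001, -0.72]
force: [1.0, -0.3, 0.6]
width: 64.0
```

>>> {"fn": "servo_tool", "kwargs": {"increments": [{"dx": 0,"dy": 0,"dz": 0,"ax": 0,"ay": 0,"az": 0.12,"claw": -0.5},{"dx": 0,"dy": 0,"dz": 0,"ax": 0,"ay": 0,"az": 0.24,"claw": -0.5},{"dx": 0,"dy": 0,"dz": 0,"ax": 0,"ay": 0,"az": 0.36,"claw": -0.5},{"dx": 0,"dy": 0,"dz": 0,"ax": 0,"ay": 0,"az": 0.48,"claw": -0.5},{"dx": 0,"dy": 0,"dz": 0,"ax": 0,"ay": 0,"az": 0.6,"claw": -0.5},{"dx": 0,"dy": 0,"dz": 0,"ax": 0,"ay": 0,"az": 0.72,"claw": -0.5},{"dx": 0,"dy": 0,"dz": 0,"ax": 0,"ay": 0,"az": 0.84,"claw": -0.5},{"dx": 0,"dy": 0,"dz": 0,"ax": 0,"ay": 0,"az": 0.96,"claw": -0.5}]}}

```text
clock: 45.63
eef_pos: [487.7, 131.8, 280.6]
tool_rot: [-1.571, -0.0, 0.244]
force: [0.0, -0.3, -0.7]
width: 64.2
```

>>> {"fn": "servo_tool", "kwargs": {"increments": [{"dx": 0,"dy": 0,"dz": -1,"ax": 0,"ay": 0,"az": 0.12,"claw": -0.5},{"dx": 0,"dy": 0,"dz": -2,"ax": 0,"ay": 0,"az": 0.24,"claw": -0.5},{"dx": 0,"dy": 0,"dz": -3,"ax": 0,"ay": 0,"az": 0.36,"claw": -0.5},{"dx": 0,"dy": 0,"dz": -5,"ax": 0,"ay": 0,"az": 0.48,"claw": -0.5},{"dx": 0,"dy": 0,"dz": -7,"ax": 0,"ay": 0,"az": 0.6,"claw": -0.5},{"dx": 0,"dy": 0,"dz": -9,"ax": 0,"ay": 0,"az": 0.72,"claw": -0.5},{"dx": 0,"dy": 0,"dz": -10,"ax": 0,"ay": 0,"az": 0.84,"claw": -0.5},{"dx": 0,"dy": 0,"dz": -10,"ax": 0,"ay": 0,"az": 0.96,"claw": -0.5}]}}

```text
clock: 46.3
eef_pos: [486.1, 131.3, 178.3]
tool_rot: [-1.567, 0.003, 1.204]
force: [-0.6, 0.1, 0.6]
width: 63.9
```

Run:
```python
from frame import *
for i in range(8): get_image('top')
im=snap('wrist','w32.png');s=read_state();e=s['eef_pos'];print(s['clock'],e,s['tool_rot'],s['width'],s['qpos'])
```

```text
46.75 [487.83043662 132.06265626 180.91033904] [-1.57154312e+00 -2.94998507e-04  1.19718434e+00] 64.12970967388317 [-0.22294393  0.49590796 -0.13916476  1.96800804  0.1051162   0.68368259
  2.34089617]
```

View pics/w32.png

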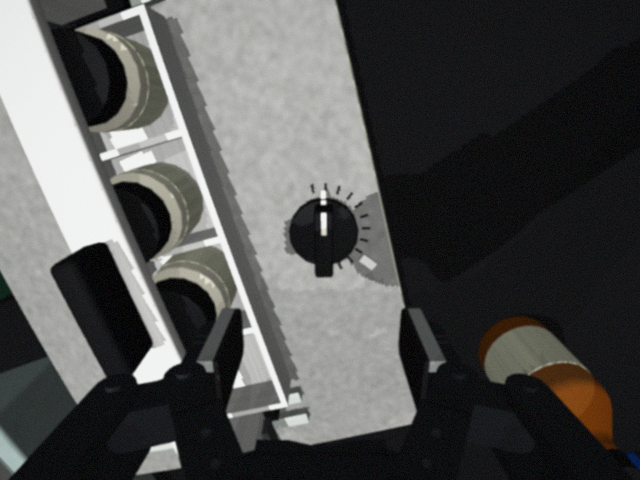

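Run:
```python
from frame import *
im=get_image('wrist');g=im['color'][:,:,::-1];e=read_state()['eef_pos'];print(e)
cv2.imwrite('pics/z11.png',cv2.resize(g[175:285,270:400],None,fx=5.5,fy=5.5,interpolation=cv2.INTER_CUBIC))
print(proj(im,[e[0],e[1],98]),proj(im,[e[0],e[1],74]),onz(im,324,232,74))
```

```text
[487.81005455 132.05851578 180.87766621]
[321.33315003 250.09805603] [321.31431859 237.82735748] [484.59165356 128.83132034  74.        ]
```

View pics/z11.png

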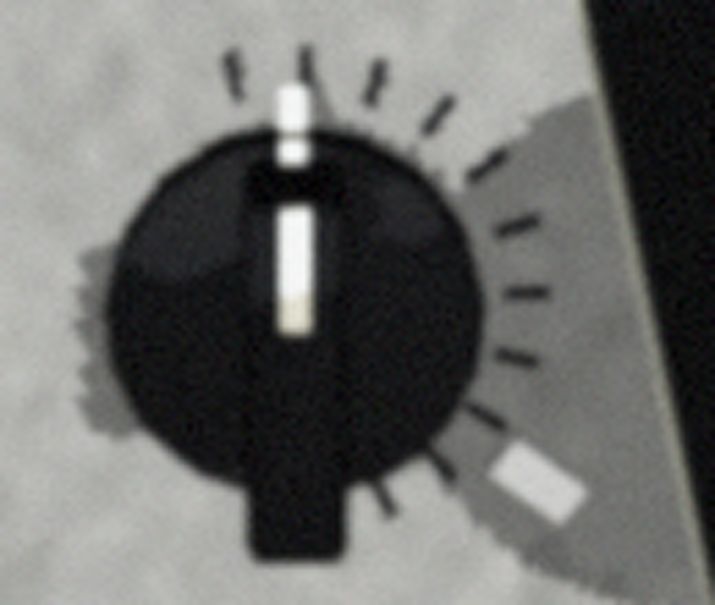

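Run:
```python
from frame import *
im=get_image('wrist')
f=lambda u,v,z:onz(im,270+(u+.5)/5.5-.5,175+(v+.5)/5.5-.5,z)
a=-.1135
def ang(d):
    lx=np.cos(a)*d[0]+np.sin(a)*d[1];ly=-np.sin(a)*d[0]+np.cos(a)*d[1]
    return np.arctan2(-lx,-ly)
c=f(296,312,74)
p=f(292,85,74);t=f(539,482,66);t1=f(506,455,66);t2=f(572,508,66)
print(c,'ptr',np.linalg.norm((p-c)[:2]),ang(p-c),'line top',ang(f(294,208,98)-f(295,335,98)),'tab',np.linalg.norm((t-c)[:2]),ang(t-c),ang(t2-t1))
c2=f(296,312,72);print(ang(t-c2))
```

```text
[484.70134238 128.21324795  74.        ] ptr 28.389421596916705 0.23988510453843023 line top 0.2493170117542501 tab 41.1504549825786 2.5107077687105543 2.525951975597841
2.4987842725443503
```

>>> {"fn": "servo_tool", "kwargs": {"increments": [{"dx": -0.15,"dy": -0.1,"dz": -3,"ax": 0,"ay": 0,"az": 0.015,"claw": -0.3},{"dx": -0.15,"dy": -0.1,"dz": -6,"ax": 0,"ay": 0,"az": 0.015,"claw": -0.2},{"dx": -0.15,"dy": -0.1,"dz": -8.5,"ax": 0,"ay": 0,"az": 0.015,"claw": 0},{"dx": -0.15,"dy": -0.1,"dz": -9.9,"ax": 0,"ay": 0,"az": 0.015,"claw": 0},{"dx": -0.15,"dy": -0.1,"dz": -9.9,"ax": 0,"ay": 0,"az": 0.015,"claw": 0},{"dx": -0.15,"dy": -0.1,"dz": -9.9,"ax": 0,"ay": 0,"az": 0.015,"claw": 0}]}}

```text
clock: 47.35
eef_pos: [485.8, 130.9, 81.2]
tool_rot: [-1.57, 0.001, 1.213]
force: [-1.5, -0.3, -0.8]
width: 42.4
```

Run:
```python
from frame import *
for i in range(5): get_image('top')
im=snap('wrist','w33.png');s=read_state();e=s['eef_pos'];print(s['clock'],e,s['tool_rot'],s['width'],s['force'])
print(proj(im,[e[0],e[1],98]))
```

```text
47.65 [486.82080965 131.12899962  82.56255329] [-1.57241486e+00 -1.22018689e-03  1.21302550e+00] 43.01631185045713 [ 0.40945593 -0.83117942 -0.55436609]
[321.73568239 338.91529387]
```

View pics/w33.png

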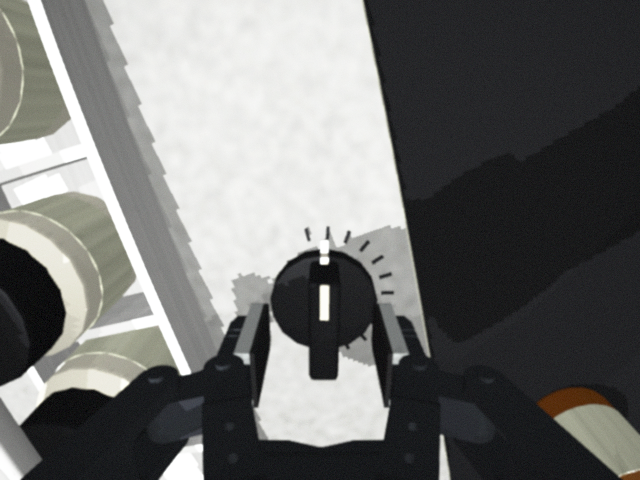

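Run:
```python
from frame import *
im=get_image('wrist');e=read_state()['eef_pos'];print(e)
print(proj(im,[e[0],e[1],74]),onz(im,324,298.5,74)-e, onz(im,323,320,98)-e)
g=im['color'][:,:,::-1];cv2.imwrite('pics/z12.png',cv2.resize(g[220:400,250:410],None,fx=4,fy=3.3,interpolation=cv2.INTER_CUBIC))
```

```text
[486.69976114 131.05779088  82.40252962]
[321.66018319 308.50524897] [-2.69138833 -4.2948916  -8.40252962] [-3.40580736 -7.73770828 15.59747038]
```

View pics/z12.png

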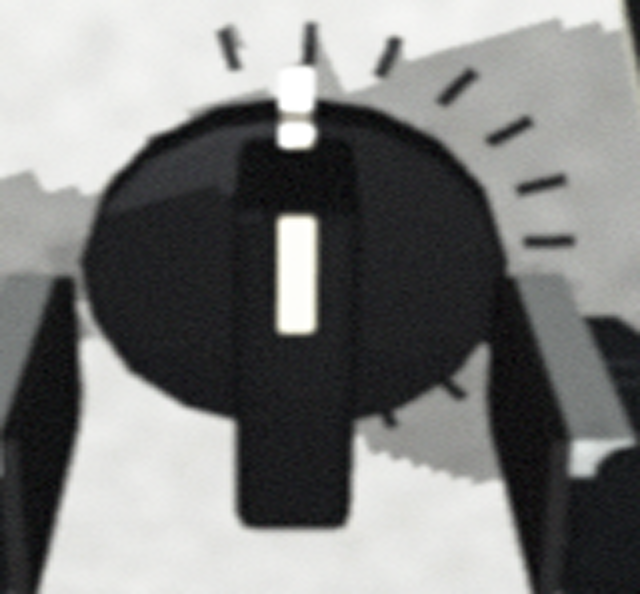

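>>> {"fn": "servo_tool", "kwargs": {"increments": [{"dx": 0,"dy": 0,"dz": 0,"ax": 0,"ay": 0,"az": 0,"claw": 1},{"dx": 0,"dy": 0,"dz": 0,"ax": 0,"ay": 0,"az": 0,"claw": 1},{"dx": 0,"dy": 0,"dz": 0,"ax": 0,"ay": 0,"az": 0,"claw": 1},{"dx": 0,"dy": 0,"dz": 0,"ax": 0,"ay": 0,"az": 0,"claw": 1},{"dx": 0,"dy": 0,"dz": 0,"ax": 0,"ay": 0,"az": 0,"claw": 1}]}}

```text
clock: 48.12
eef_pos: [485.8, 131.1, 82.0]
tool_rot: [-1.57, 0.0, 1.213]
force: [-1.3, -0.2, 6.1]
width: 10.5
```

>>> {"fn": "servo_tool", "kwargs": {"increments": [{"dx": 0,"dy": 0,"dz": 0,"ax": 0,"ay": 0,"az": -0.1,"claw": 1},{"dx": 0,"dy": 0,"dz": 0,"ax": 0,"ay": 0,"az": -0.2,"claw": 1},{"dx": 0,"dy": 0,"dz": 0,"ax": 0,"ay": 0,"az": -0.3,"claw": 1},{"dx": 0,"dy": 0,"dz": 0,"ax": 0,"ay": 0,"az": -0.4,"claw": 1},{"dx": 0,"dy": 0,"dz": 0,"ax": 0,"ay": 0,"az": -0.5,"claw": 1},{"dx": 0,"dy": 0,"dz": 0,"ax": 0,"ay": 0,"az": -0.6,"claw": 1},{"dx": 0,"dy": 0,"dz": 0,"ax": 0,"ay": 0,"az": -0.7,"claw": 1},{"dx": 0,"dy": 0,"dz": 0,"ax": 0,"ay": 0,"az": -0.8,"claw": 1}]}}

```text
clock: 48.78
eef_pos: [486.7, 130.2, 82.0]
tool_rot: [-1.572, -0.001, 0.408]
force: [-0.2, -1.0, 3.0]
width: 10.6
```

>>> {"fn": "servo_tool", "kwargs": {"increments": [{"dx": 0,"dy": 0,"dz": 0,"ax": 0,"ay": 0,"az": -0.1,"claw": 1},{"dx": 0,"dy": 0,"dz": 0,"ax": 0,"ay": 0,"az": -0.2,"claw": 1},{"dx": 0,"dy": 0,"dz": 0,"ax": 0,"ay": 0,"az": -0.3,"claw": 1},{"dx": 0,"dy": 0,"dz": 0,"ax": 0,"ay": 0,"az": -0.4,"claw": 1},{"dx": 0,"dy": 0,"dz": 0,"ax": 0,"ay": 0,"az": -0.5,"claw": 1},{"dx": 0,"dy": 0,"dz": 0,"ax": 0,"ay": 0,"az": -0.6,"claw": 1},{"dx": 0,"dy": 0,"dz": 0,"ax": 0,"ay": 0,"az": -0.7,"claw": 1},{"dx": 0,"dy": 0,"dz": 0,"ax": 0,"ay": 0,"az": -0.8,"claw": 1}]}}

```text
clock: 49.45
eef_pos: [486.7, 129.0, 82.0]
tool_rot: [-1.572, -0.002, -0.393]
force: [0.5, -4.7, 4.7]
width: 10.3
```

>>> {"fn": "servo_tool", "kwargs": {"increments": [{"dx": 0,"dy": 0,"dz": 0,"ax": 0,"ay": 0,"az": -0.1,"claw": 1},{"dx": 0,"dy": 0,"dz": 0,"ax": 0,"ay": 0,"az": -0.2,"claw": 1},{"dx": 0,"dy": 0,"dz": 0,"ax": 0,"ay": 0,"az": -0.3,"claw": 1},{"dx": 0,"dy": 0,"dz": 0,"ax": 0,"ay": 0,"az": -0.4,"claw": 1},{"dx": 0,"dy": 0,"dz": 0,"ax": 0,"ay": 0,"az": -0.5,"claw": 1},{"dx": 0,"dy": 0,"dz": 0,"ax": 0,"ay": 0,"az": -0.58,"claw": 1},{"dx": 0,"dy": 0,"dz": 0,"ax": 0,"ay": 0,"az": -0.6,"claw": 1},{"dx": 0,"dy": 0,"dz": 0,"ax": 0,"ay": 0,"az": -0.6,"claw": 1}]}}

```text
clock: 50.12
eef_pos: [486.1, 128.4, 82.0]
tool_rot: [-1.572, -0.003, -0.99]
force: [-0.7, -6.2, 6.9]
width: 10.7
```

Run:
```python
from frame import *
for i in range(2): get_image('top')
im=snap('wrist','w34.png');s=read_state();e=s['eef_pos'];print(s['clock'],e,s['tool_rot'],s['width'],s['force'])
```

```text
50.2667 [486.15042238 128.32286583  81.99229727] [-1.57188848 -0.00246408 -0.98877114] 10.521785359454967 [-1.82297028 -6.44645982  6.032202  ]
```

View pics/w34.png

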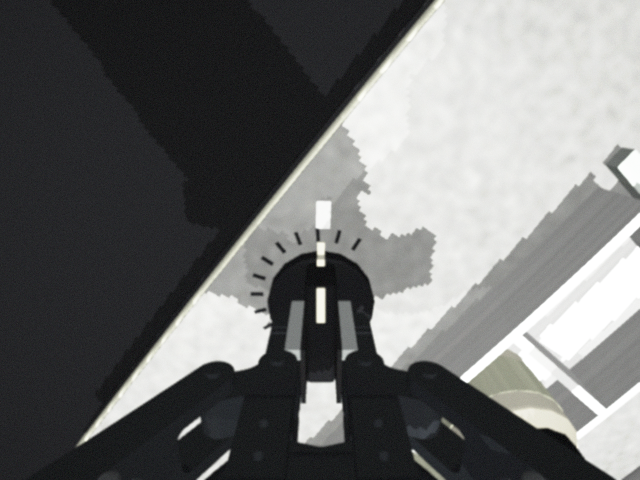

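Run:
```python
from frame import *
im=get_image('wrist');g=im['color'][:,:,::-1];cv2.imwrite('pics/z13.png',cv2.resize(g[190:370,255:385],None,fx=5,fy=3.3,interpolation=cv2.INTER_CUBIC))
```

```text
(no output)
```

View pics/z13.png

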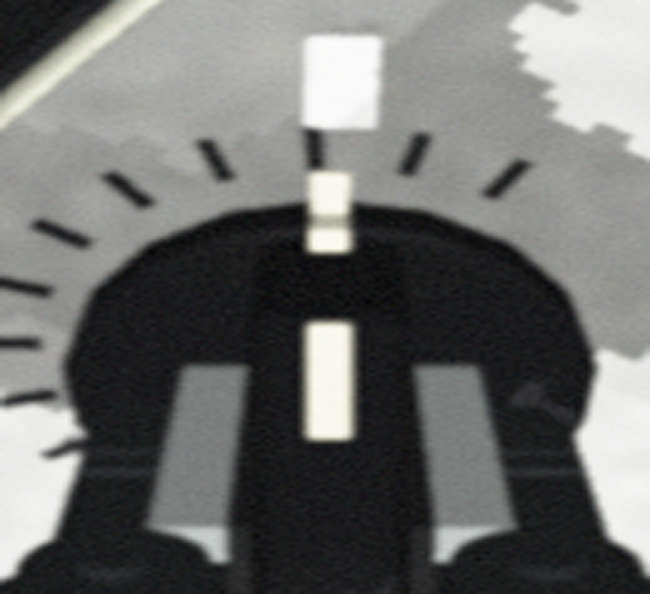

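Run:
```python
from frame import *
im=get_image('wrist')
f=lambda u,v,z:onz(im,255+(u+.5)/5-.5,190+(v+.5)/3.3-.5,z)
a=-.1135
def ang(d):
    lx=np.cos(a)*d[0]+np.sin(a)*d[1];ly=-np.sin(a)*d[0]+np.cos(a)*d[1]
    return np.arctan2(-lx,-ly)
t=f(341,82,66);p=f(330.5,172,74);q=f(330,250,74)
for cv in (345,365,385):
    c=f(330,cv,74);print(c,np.linalg.norm((t-c)[:2]),ang(t-c),np.linalg.norm((p-c)[:2]),ang(p-c),'diff',ang(t-c)-ang(p-c))
print('ptr dir',ang(f(329,325,98)-f(330,438,98)),ang(p-q),'tab dir',ang(f(342,36,66)-f(340,128,66)))
```

```text
[482.2429829  135.28265932  74.        ] 33.61905459731534 2.472904267862079 24.124727283274115 2.44696341838952 diff 0.025940849472558813
[483.86900773 132.81612499  74.        ] 36.57229274895998 2.470670904428802 27.078999714303507 2.4467768116388955 diff 0.02389409278990673
[485.5157715  130.31812857  74.        ] 39.56335812802899 2.4687489336537323 30.07095530999199 2.446625249500113 diff 0.022123684153619205
ptr dir 2.4401684056241426 2.449156675899351 tab dir 2.457293194108418
```

>>> {"fn": "servo_tool", "kwargs": {"increments": [{"dx": 0,"dy": -0.2,"dz": 0,"ax": 0,"ay": 0,"az": -0.02,"claw": 1},{"dx": 0,"dy": -0.25,"dz": 0,"ax": 0,"ay": 0,"az": -0.02,"claw": 1},{"dx": 0,"dy": -0.25,"dz": 0,"ax": 0,"ay": 0,"az": -0.02,"claw": 1}]}}

```text
clock: 50.62
eef_pos: [486.1, 128.2, 82.0]
tool_rot: [-1.571, 0.0, -1.007]
force: [-1.5, -0.4, 5.2]
width: 10.6
```

>>> {"fn": "servo_tool", "kwargs": {"increments": [{"dx": 0,"dy": 0,"dz": 0,"ax": 0,"ay": 0,"az": 0,"claw": 0.2},{"dx": 0,"dy": 0,"dz": 0,"ax": 0,"ay": 0,"az": 0,"claw": 0},{"dx": 0,"dy": 0,"dz": 0,"ax": 0,"ay": 0,"az": 0,"claw": 0},{"dx": 0,"dy": 0,"dz": 2,"ax": 0,"ay": 0,"az": 0,"claw": 0},{"dx": 0,"dy": 0,"dz": 5,"ax": 0,"ay": 0,"az": 0,"claw": 0},{"dx": 0,"dy": 0,"dz": 8,"ax": 0,"ay": 0,"az": 0,"claw": 0},{"dx": 0,"dy": 0,"dz": 8,"ax": 0,"ay": 0,"az": 0,"claw": -0.5},{"dx": 0,"dy": 0,"dz": 8,"ax": 0,"ay": 0,"az": 0,"claw": -0.5}]}}

```text
clock: 51.28
eef_pos: [487.1, 129.0, 162.9]
tool_rot: [-1.567, -0.001, -1.006]
force: [-0.3, 0.3, -0.8]
width: 64.1
```

Run:
```python
from frame import *
for i in range(8): get_image('top')
im=snap('wrist','w35.png');s=read_state();e=s['eef_pos'];print(s['clock'],e,s['tool_rot'],s['width'],s['force'])
u,v=map(int,proj(im,[486,130.7,74]));print(u,v)
g=im['color'][:,:,::-1];cv2.imwrite('pics/z14.png',cv2.resize(g[v-80:v+60,u-70:u+70],None,fx=4.2,fy=4.2,interpolation=cv2.INTER_CUBIC))
```

```text
51.7333 [485.83726144 128.25801092 161.01331817] [-1.57186466e+00  1.65649720e-04 -1.00696813e+00] 63.86152936052807 [ 0.4619675  -0.56480144 -0.41327534]
322 245
```

View pics/z14.png

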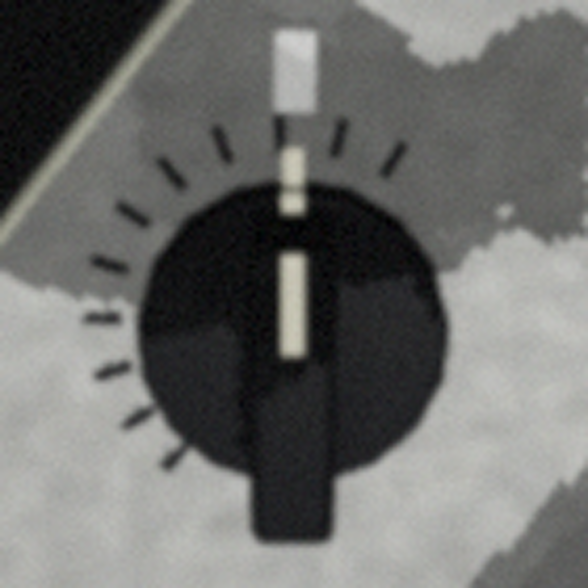

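>>> {"fn": "servo_tool", "kwargs": {"increments": [{"dx": 0,"dy": 0,"dz": 4,"ax": 0,"ay": 0,"az": 0,"claw": -0.5},{"dx": -1,"dy": 2,"dz": 8,"ax": 0,"ay": 0,"az": 0,"claw": -0.5},{"dx": -3,"dy": 5,"dz": 12,"ax": 0,"ay": 0,"az": 0,"claw": -0.5},{"dx": -5,"dy": 8,"dz": 16,"ax": 0,"ay": 0,"az": 0,"claw": -0.5},{"dx": -6,"dy": 11,"dz": 18,"ax": 0,"ay": 0,"az": 0,"claw": -0.5},{"dx": -6,"dy": 14,"dz": 18,"ax": 0,"ay": 0,"az": 0,"claw": -0.5},{"dx": -6,"dy": 14,"dz": 18,"ax": 0,"ay": 0,"az": 0,"claw": -0.5}]}}

```text
clock: 52.32
eef_pos: [425.0, 276.4, 343.6]
tool_rot: [-1.565, 0.004, -0.997]
force: [0.4, 0.3, -0.9]
width: 64.2
```

Run:
```python
from frame import *
for i in range(8): get_image('top')
im=snap('wrist','w36.png');sc=snap('scene','s36.png');tp=snap('top','t36.png');s=read_state();print(s['clock'],s['eef_pos'],s['force'])
a=cv2.imread('pics/s36.png');b=cv2.imread('pics/t36.png')
cv2.imwrite('pics/z15.png',np.hstack([cv2.resize(a[230:430,200:430],(460,400)),cv2.resize(b[120:320,140:310],(340,400))]))
```

```text
52.8667 [426.34096884 267.58918873 341.33669268] [-0.0713958   0.87023721 -0.09123405]
```

View pics/z15.png

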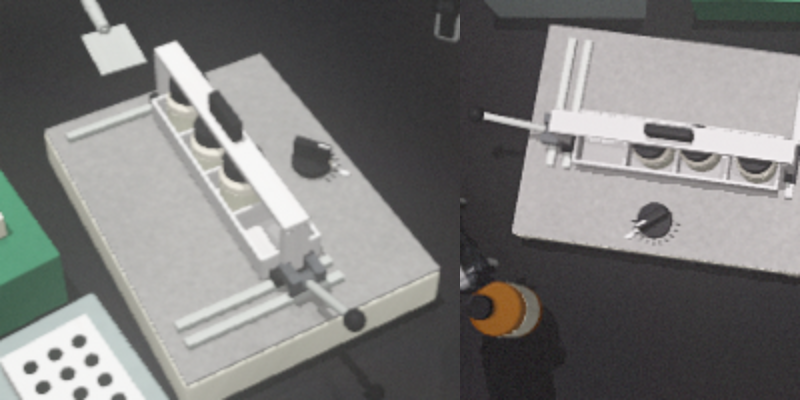

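View pics/t36.png

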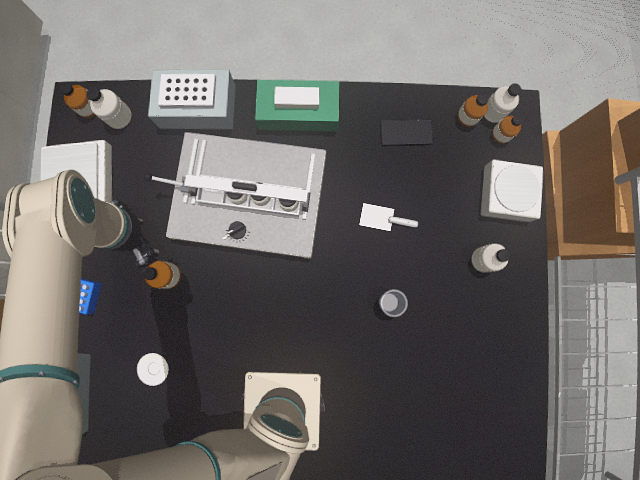

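```bash
python3 -c "
from cell import finish_job
print(finish_job())"
```

```text
the job is handed in; nothing more can be done
None
```

The job is done and handed in at about 53 s, well under the 210 s limit. I flipped the lever up, slid the bar back and stood the three jars in cells 1, 2 and 3. I then brought the bar home, locked the lever and turned the dial to the tab. `finish_job()` gives no verdict.

**Last checks:**
- **Jars:** all three stand upright, one per cell. No jar is left on the table, and cell 0 is empty because there were only three.
- **Bar:** it travelled 100 mm in total and stopped hard at home against a 10 N push. It had started about 4 mm off home.
- **Lever:** it is on its lower stop; I pressed with 29 N and the knob top read 137 mm, where 138 mm was expected.
- **Dial:** the pointer is within about 0.015 rad of the tab in the close-up view.
- **Bystanders:** the bottles, beaker and spatula look where they were at the start.

**Things that went wrong or disagreed:**
- **Lever:** my first pinch on the knob slipped off at about 45 degrees, so I pushed it up and later back down with closed fingers.
- **Bar:** my first homing dragged the bar back about 2 mm as I let go, so I pushed it home again from behind before locking.
- **Set-point:** early readings of the tab ranged from 2.39 to 2.51 rad. I settled it by viewing the pointer and tab together up close.

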